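Open, load, lock and purge the dish gassing pot

ROBOT

A 6-joint arm with a two-finger parallel gripper is mounted at the origin on a cart in front of the work surface, level with it; the furniture and walls round the work are solid. World frame = base frame: x ahead of the robot, y to its left, z up, the work surface at z = 0. Lengths are in m, angles in rad, forces in N, time in s.
With the tool pointing down it reaches from about 0.375 to 0.975 m from the base axis. Payload 3.8 kg.
Tool frame: the origin (TCP) lies on the centre line of the jaws, within the pads' length; the fingertips stand 25 mm ahead of it and the grasp point (between the pads) lies 6 mm ahead of it; y points along the fingers, z is the direction in which the jaws open and shut, and the axes are right-handed (so a half turn about y gives the same grasp; the last joint's range is limited). The gripper opens to 85 mm and grips with 20 to 120 N. Pads are 22 mm wide; open, the fingers measure 114 mm over their backs; the gripper's body (76 mm by 85 mm) begins 54 mm behind the grasp point. The pads swing forward as they close: fully open they stand 13 mm farther back than shut.
Start: joints at [1.1, 0.264, 1.604, -0, 1.274, -0.037], TCP at [0.284, 0.612, 0.256] pointing down, gripper open.
Joint ranges: [-2.63, 2.63], [-0.94, 2.18], [0.31, 2.57], [-1.31, 4.45], [0, 2.66], [-2.55, 2.55]. Speed limits (rad/s): [2.57, 2.57, 3.14, 3.14, 3.14, 3.14].

INTERFACE

Orientations are given as a rotation vector (axis times angle).
In Python, from workcell import bot gives the robot as it stands.
- The arm moves only by the shell command python3 -m jog 'ROWS' [FORCE]. ROWS is JSON, a list of rows, each a list of 5 numbers: the shift along the world's x, y, z in mm, then the turn about the world's z in degrees, then the finger opening in mm, from 0 to 85.4. A call has exactly 10 rows; each row is the pose to reach, as a shift and turn from the pose commanded when the call began; what a row does not reach only later rows make up. A row lasts 1/8 s, in which the tool goes at most 62.5 mm and 10.7 degrees, less where a joint would pass 70% of its speed; a pose out of reach is approached as far as the arm can. A call with a gripper value outside its range is refused whole. The fingers move at their own pace and stop on an object; FORCE is the grip in N (left out, the last holds). Time passes only in rows, so rows that repeat a pose let the fingers close, or fill a call up. It gives the time, the measured TCP pose, the force and the opening at its end, in the units of the state.
- bot.read_state(): the state, without advancing time (a new reading comes with each control period).
- bot.read_camera(name): name is "side" or "top" or "wrist"; returns a dict with "pixels" (480x640x3 uint8, red, green, blue), "fx", "fy", "cx", "cy" (pixels), "dist" ([k1, k2, p1, p2, k3] as OpenCV has them; the pictures are not rectified), "R" (3x3) and "t" (3): a world point X has camera coordinates R X + t. Camera axes: x right, y down, z forward; pixel columns grow to the right and rows downward; lengths in m; the calibration is good to about 2 mm. A picture is of the moment at which its call begins. There is no depth.
- bot.finish_job(): hands the job in, once; it reports no verdict.
The state is a dict: "time": time; "q": joint angles; "joint_vel": joint speeds; "joint_torque": joint torques, N m; "tool_pos": TCP position; "tcp_rot": TCP orientation; "wrist_force": force on the tool from outside, world axes, zero at the start; "torque": the same for the moment, N m; "width": opening from 0.0 (shut) to 1.0 (fully open).
Only numpy, scipy, OpenCV 4.12 (cv2) and the standard library are available. Lean on these libraries where they do the work, as an engineer would, in place of code of your own. Each camera call takes 0.05 s, during which the arm holds its last target.

TASK

Open the gassing pot: push its blue lid in against the spring, turn it anticlockwise out of its notches, lift it off and lay it on the bench, handle up, clear of the pot; then lay every small culture dish from the left of the bench flat on the pot's floor, side by side. Put the lid back on and lock it: lugs down through the slots, push in, turn clockwise (seen from above) to the stop and let it rise until it is seated in its notches. Only then press the yellow purge pedal down to its stop, keep it there for two full seconds and let it come back up; leave the timer, the tube and the label roll where they are.

Things in the scene. Friction and masses are not known exactly. Their poses are not given: they have to be found in the camera images.
- pot: open round gassing pot fixed to the bench: white wall, outside radius 83 (brass stubs at +x and +y reach 14 farther, 20 up), 56 high, floor top 6 above the origin. Origin: centre of the underside, z up. Three lips on the rim leave a mouth of radius 68. In the middle a post, radius 10. Four dishes fit round it, on the dark spots 37 from the axis at 0, 90, 180 and 270 degrees
- pot_slot0 (a point): centre of one of the three slots (28 wide, a red dot on either side) between the lips, 70 from the pot's axis, level with the top of the rim. Slots lie at 0, 120 and 240 degrees in the pot's frame, counter-clockwise from its x axis. The lips' underside is 48 above the pot's origin
- pot_seat0 (a point): where the middle of a locked lug lies: 75 degrees clockwise (from above) from slot 0, 70 from the axis, 49 above the pot's origin; green dot on the lip above it. The notch spans 65 to 85 degrees from the slot's centre, roof at 52; a stop block ends it at 85 degrees. The other way round from a slot is blocked
- pot_seat1 (a point): the same for the slot at 120 degrees
- pot_seat2 (a point): the same for the slot at 240 degrees
- pot_lid: blue lid, 0.13 to 0.21 kg: disc of radius 65, 8 thick; origin: centre of its underside, z up; locked on the pot at the start. Three steel lugs (16 wide, 6 thick, level with the underside, out to radius 76) at 0, 120 and 240 degrees of its frame, a white line pointing at each. Black bar handle on top: 70 long along the lid's x, 20 wide, from 8 to 42 above the origin
- lid_lug0 (a point): middle of the lid's lug at +x, 70 from the axis, 3 above the underside. Any lug fits any slot: lid yaw = pot yaw + a multiple of 120 degrees. The lid's underside is 46 above the pot's origin when locked, 50 on the free plunger; below 42 (12 N at 40) it turns under the lips, 75 degrees between slot and notch, about 78 clockwise to the stop
- dish_1: round culture dish with lid, 36 across, 12 high; origin: centre of its underside, z up. Three or four of the dishes 1 to 4 are present
- dish_2: as dish_1
- dish_3: as dish_1
- dish_4: as dish_1
- pedal_base: grey base plate of the purge pedal, fixed to the bench, 130 x 70, 8 thick; origin: centre of its underside; the yellow treadle (120 x 50, 6 thick) is hinged at the +x end of the base, 50 from the origin and 28 up, and its free end points to the base's -x
- pedal (a joint): angle of the treadle: 0 at rest, raised by a spring 15 degrees above level; 0.26 rad pressed down to its stop (level). The spring takes about 3 N to start and 8.5 N at the stop, at the press point
- pedal_press (a point): press point on top of the treadle between the black ribs near its free end, 95 from the hinge; 58 above the bench at rest, 34 at the stop; moves with the treadle
- timer: white bench timer, 66 x 62 x 18, loose, to be left alone; origin: centre of its underside
- tube: standing 50 ml tube with screw cap, 34 across, 114 high, loose, to be left alone; origin: centre of its underside
- label_roll: white roll of labels lying flat, 60 across, 19 high, loose, to be left alone; origin: centre of its underside
- plunger_top (a point): top of the steel plunger (radius 8) on the pot's post, which a spring pushes up against the lid: 50 above the pot's origin when free; 4 N to start, 0.8 N more per mm, travel 14
Things that resemble listed ones, but are neither listed nor needed, are in the scene too. What is shaped like the dish_4 but green is not meant.

How it is judged:
On the way, in this order (a step that is already met when the one before it is completed fails the run):
1. the lid lies on the bench, handle up, clear of the pot (horizontal distance between pot_lid and pot above 0.15 m and height (world z) of pot_lid below 0.008 m and angle between pot_lid's own z axis and vertical below 0.1 rad), for 0.2 s.
2. every dish that is present lies flat on the pot's floor (z of dish_1 in the frame of pot between 0.002 and 0.01 m and horizontal distance between each of dish_1, dish_2, dish_3, dish_4 and pot below 0.064 m and angle between each of dish_1, dish_2, dish_3, dish_4's own z axis and vertical below 0.12 rad and z of dish_2 in the frame of pot between 0.002 and 0.01 m and z of dish_3 in the frame of pot between 0.002 and 0.01 m and z of dish_4 in the frame of pot between 0.002 and 0.01 m), for 0.2 s.
3. the lid is locked: its lugs have risen into the notches ((horizontal distance between lid_lug0 and pot_seat0 below 0.01 m or horizontal distance between lid_lug0 and pot_seat1 below 0.01 m or horizontal distance between lid_lug0 and pot_seat2 below 0.01 m) and z of pot_lid in the frame of pot between 0.0442 and 0.048 m and angle between pot_lid's own z axis and vertical below 0.05 rad), for 0.3 s.
4. the pedal is held down at its stop (value of joint pedal above 0.235 rad), for 1.5 s.
At the end, for the whole second after the job is handed in: every dish present lies flat (within 0.12 rad) on the pot's floor, its underside within 4 mm of the floor; the lid is level (0.05 rad), its lug 0 within 10 mm of the middle of one of the notches and its underside 44.2 to 48 mm above the pot's; the pedal is back up (under 0.03 rad); all at rest (all of step 2 and all of step 3 and value of joint pedal below 0.03 rad and linear speed of each of dish_1, dish_2, dish_3, dish_4, pot_lid below 0.02 m/s); the robot touches nothing.
It fails at once if the pedal is pressed before the lid is locked (value of joint pedal above 0.12 rad and not ((horizontal distance between lid_lug0 and pot_seat0 below 0.01 m or horizontal distance between lid_lug0 and pot_seat1 below 0.01 m or horizontal distance between lid_lug0 and pot_seat2 below 0.01 m) and z of pot_lid in the frame of pot between 0.0442 and 0.048 m and angle between pot_lid's own z axis and vertical below 0.05 rad)).
It fails at once if the timer is knocked out of place (distance of timer from where it was at the start of the episode above 0.03 m).
It fails at once if the tube is knocked out of place (distance of tube from where it was at the start of the episode above 0.03 m).
It fails at once if the label roll is knocked out of place (distance of label_roll from where it was at the start of the episode above 0.03 m).
Of dish_1, dish_2, dish_3, dish_4 only 3 to 4 are there at a start; the rules pass over those that are not, and their reading is None.
At some moment in a run one of dish_1, dish_2, dish_3, dish_4 may be knocked a few centimetres aside while the robot is not near it.
Once in a run the grip may slacken for a moment while it holds something.
It also fails if it takes over 210 s, if anything falls off the work surface, if the arm or the gripper's body presses on something with over 40 N, if the wrist force passes 120 N, or if a joint passes its speed limit or range.

## Working session

There is one attempt and no reset: what is moved stays moved. The work goes in short steps, Python scripts to look and compute and a shell command to move; the robot and the scene stay as the last step left them, time stands still between calls to the robot, and variables do not carry over. Pictures are saved under pics/ and viewed, and the job is handed in when it is done.

```bash
ls; mkdir -p pics; python3 - <<'E'
from workcell import bot
import cv2
s=bot.read_state(); print(s)
for n in ("side","top","wrist"):
    c=bot.read_camera(n); cv2.imwrite(f"pics/{n}0.png",c["pixels"][:,:,::-1])
    print(n,{k:c[k] for k in c if k!="pixels"})
E
```

```text
pics
{'time': 0.0, 'q': array([ 1.10008732e+00,  2.64768042e-01,  1.60535562e+00,  1.21905892e-05,
        1.27371410e+00, -3.68958529e-02]), 'joint_vel': array([ 0.00047893, -0.00037254, -0.00059962,  0.00059226, -0.00014989,
        0.00229689]), 'joint_torque': array([ 3.40249908e-04, -5.15117669e+01, -3.67307532e+01,  7.06334072e-05,
        1.28546098e-02, -1.17147188e-06]), 'tool_pos': array([0.28341677, 0.6118785 , 0.25496187]), 'tcp_rot': array([-1.54606425,  0.34079104, -0.33988174]), 'wrist_force': array([ 0.405794  ,  0.63074651, -0.70187998]), 'torque': array([ 0.01196763, -0.01150104,  0.01714314]), 'width': 1.0059605892786818}
side {'fx': 442.2860646039955, 'fy': 442.2860646039955, 'cx': 326.43652707120026, 'cy': 239.08494281332275, 'dist': array([0.00304628, 0.        , 0.        , 0.        , 0.        ]), 'R': array([[-0.97686552, -0.21351866, -0.01198034],
       [-0.08642256,  0.44539226, -0.8911548 ],
       [ 0.19561413, -0.86950303, -0.45354117]]), 't': array([0.50750265, 0.14270991, 0.90893798])}
top {'fx': 579.19158525225, 'fy': 579.19158525225, 'cx': 318.46283271606603, 'cy': 247.80730543502327, 'dist': array([-0.09818433,  0.        ,  0.        ,  0.        ,  0.        ]), 'R': array([[ 0.01950996, -0.99976339, -0.00961898],
       [-0.99583233, -0.01857415, -0.08929153],
       [ 0.08909173,  0.01132096, -0.99595908]]), 't': array([-0.08022173,  0.54446283,  1.53481038])}
wrist {'fx': 376.3470846172421, 'fy': 376.3470846172421, 'cx': 319.7790804580655, 'cy': 245.043052763313, 'dist': array([0.01503945, 0.        , 0.        , 0.        , 0.        ]), 'R': array([[ 0.41955226,  0.90772954, -0.00172488],
       [ 0.87042479, -0.4017694 ,  0.28450315],
       [ 0.25755891, -0.12086532, -0.95867355]]), 't': array([-0.6747174 , -0.03866987,  0.37921826])}
```

View pics/top0.png

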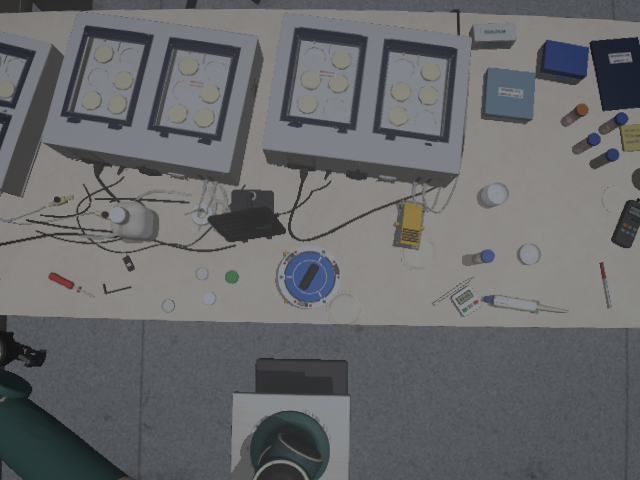

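View pics/side0.png

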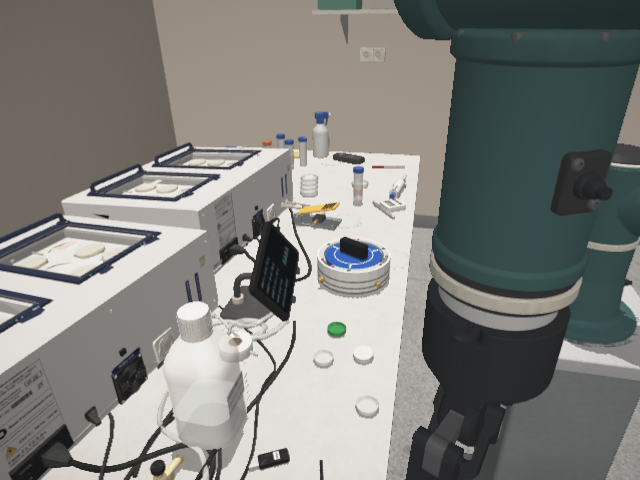

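View pics/wrist0.png

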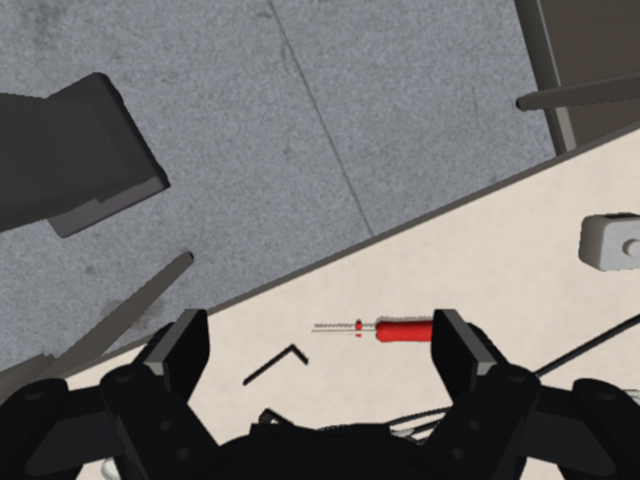

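The top view shows the pot and lid at (309,276) and the pedal at (411,225). The candidate dishes are white discs at (202,273), (209,298) and (168,306). Similar things that aren't meant: the green dish (232,277), stain rings (345,305), (417,255) and (613,200), a white roll (529,254), a white stack (493,195), and the larger dishes in the incubators. Next I'll measure these and check close crops.

```bash
cat > h.py <<'E'
import numpy as np, cv2
from workcell import bot
def cam(n,save=None):
    c=bot.read_camera(n); c["K"]=np.array([[c["fx"],0,c["cx"]],[0,c["fy"],c["cy"]],[0,0,1.]])
    c["bgr"]=np.ascontiguousarray(c["pixels"][:,:,::-1])
    if save: cv2.imwrite(f"pics/{save}.png",c["bgr"])
    return c
def ray(c,px):
    p=cv2.undistortPoints(np.array(px,float).reshape(-1,1,2),c["K"],c["dist"]).reshape(-1,2)
    d=np.c_[p,np.ones(len(p))]@c["R"]; o=-c["R"].T@c["t"]
    return o,d
def onz(c,px,z):
    o,d=ray(c,px); return o+d*((z-o[2])/d[:,2])[:,None]
def proj(c,X):
    r,_=cv2.Rodrigues(c["R"]); return cv2.projectPoints(np.array(X,float).reshape(-1,1,3),r,c["t"],c["K"],c["dist"])[0].reshape(-1,2)
def crop(c,u,v,w,h,k,name):
    im=c["bgr"][max(0,v-h):v+h,max(0,u-w):u+w]; cv2.imwrite(f"pics/{name}.png",cv2.resize(im,None,fx=k,fy=k,interpolation=cv2.INTER_CUBIC))
def blobs(mask,mn=20):
    n,l,s,ce=cv2.connectedComponentsWithStats(mask.astype(np.uint8)); return [(ce[i].round(2),s[i][4],s[i][:4]) for i in range(1,n) if s[i][4]>=mn]
E
python3 - <<'E'
from h import *
c=cam("top"); print("cam",-c["R"].T@c["t"])
crop(c,200,280,60,45,6,"t_dish"); crop(c,310,278,45,40,8,"t_pot"); crop(c,430,250,70,60,5,"t_ped")
for n,p,z in [("d",(202,273),.012),("d",(209,298),.012),("d",(168,306),.012),("g",(232,277),.012),("lid",(309,276),.056),("ped",(411,225),.03),("roll",(529,254),.019),("timer",(465,302),.018),("tube",(480,257),.02),("stack",(493,195),.03)]:
    print(n,onz(c,p,z).round(3))
E
```

```text
cam [ 0.4070199  -0.08746535  1.57645261]
d [[0.472 0.245 0.012]]
d [[0.405 0.224 0.012]]
d [[0.381 0.336 0.012]]
g [[0.463 0.163 0.012]]
lid [[ 0.468 -0.047  0.056]]
ped [[ 0.612 -0.318  0.03 ]]
roll [[ 0.54  -0.644  0.019]]
timer [[ 0.407 -0.467  0.018]]
tube [[ 0.529 -0.508  0.02 ]]
stack [[ 0.699 -0.542  0.03 ]]
```

View pics/t_dish.png

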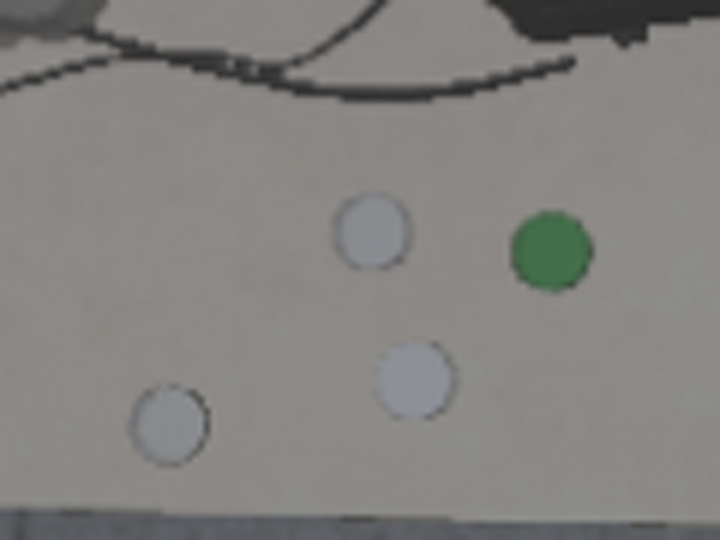

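View pics/t_pot.png

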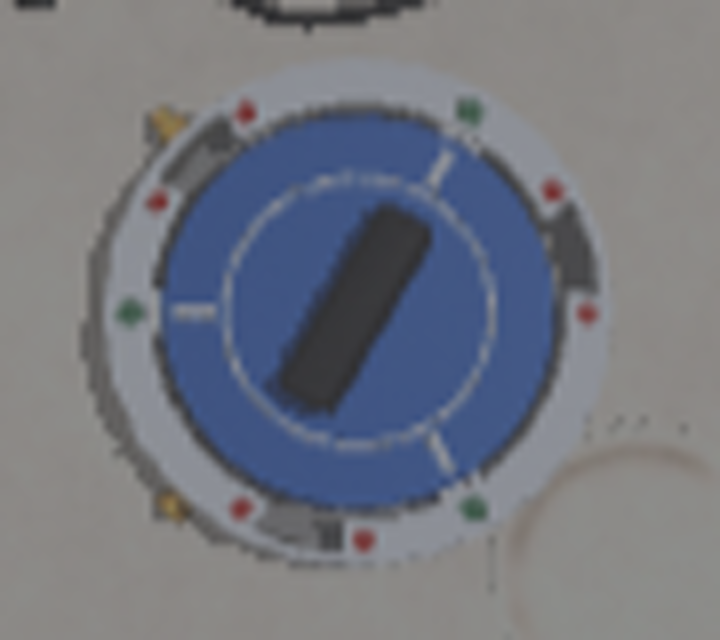

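View pics/t_ped.png

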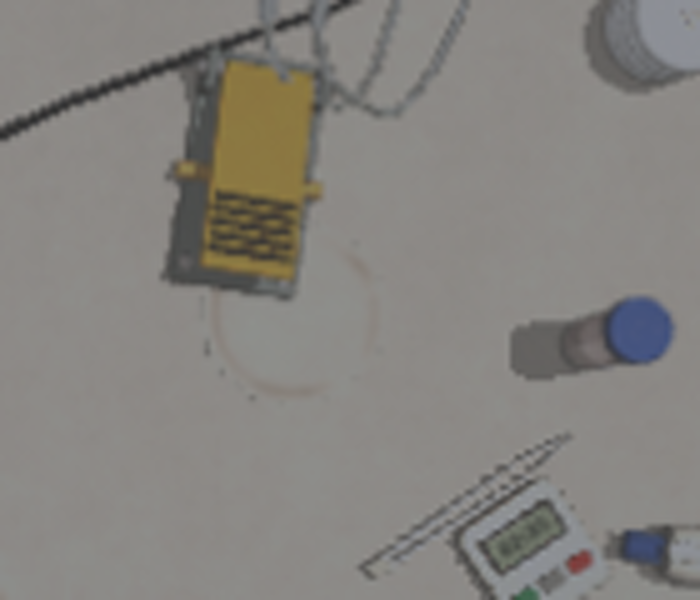

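The dish crop confirms three white dishes plus the green decoy. The pot crop shows three red-dot slots, green seat dots and the handle, which lies roughly along -30°/150°. Next I'll measure the dots, lid and dishes precisely.

```bash
cat > meas.py <<'E'
from h import *
from scipy.optimize import least_squares
c=cam("top"); hsv=cv2.cvtColor(c["bgr"],cv2.COLOR_BGR2HSV).astype(int); H,S,V=hsv[...,0],hsv[...,1],hsv[...,2]
uu,vv=np.meshgrid(range(640),range(480)); near=np.hypot(uu-309,vv-276)<36
def bl(m,mn): return [b for b in blobs(m&near,mn)]
red=bl(((H<8)|(H>172))&(S>90),2); grn=bl((H>45)&(H<85)&(S>60),2); blue=((H>105)&(H<125)&(S>100)&near)
def w(b,z): return onz(c,[x[0] for x in b],z)[:,:2]
R=w(red,.056);G=w(grn,.056)
print("red",[(x[0].tolist(),x[1]) for x in red]);print("grn",[(x[0].tolist(),x[1]) for x in grn])
P=np.r_[R,G]
f=lambda p:np.hypot(P[:,0]-p[0],P[:,1]-p[1])-p[2]
r=least_squares(f,[.468,-.047,.075]); ctr=r.x[:2]; print("pot centre,r",r.x.round(4),(f(r.x)*1e3).round(1))
ang=lambda Q:np.degrees(np.arctan2(Q[:,1]-ctr[1],Q[:,0]-ctr[0]))
print("red ang",np.sort(ang(R)).round(1),"grn",np.sort(ang(G)).round(1))
print("yaw est grn",np.sort((ang(G)+75)%120).round(1), "red sum", )
cs,_=cv2.findContours(blue.astype(np.uint8),cv2.RETR_EXTERNAL,cv2.CHAIN_APPROX_NONE); k=max(cs,key=cv2.contourArea)
e=cv2.fitEllipse(cv2.convexHull(k)); print("lid",e, onz(c,[e[0]],.054))
dark=(V<75)&near&(np.hypot(uu-e[0][0],vv-e[0][1])<17)
kb=max(cv2.findContours(dark.astype(np.uint8),cv2.RETR_EXTERNAL,cv2.CHAIN_APPROX_NONE)[0],key=cv2.contourArea)
bx=cv2.boxPoints(cv2.minAreaRect(kb)); B=onz(c,bx,.08)[:,:2]; L=[B[1]-B[0],B[2]-B[1]]; L=max(L,key=np.linalg.norm); print("handle",B.mean(0).round(4),np.degrees(np.arctan2(L[1],L[0])).round(1),[np.linalg.norm(B[1]-B[0]),np.linalg.norm(B[2]-B[1])])
s=bot.read_state(); M=cv2.Rodrigues(s["tcp_rot"])[0]; print("tool",M.round(3).tolist())
# dishes
for p in [(202,273),(209,298),(168,306)]:
    x,y=p; a=c["bgr"][y-12:y+13,x-12:x+13].astype(int); m=(a[...,0]-a[...,2]>1)
    b=max(blobs(m,20),key=lambda t:t[1]); q=b[0]+[x-12,y-12]; print("dish",q.round(1),b[1],b[2][2:],onz(c,[q],.012).round(4))
E
python3 meas.py
```

```text
red [([295.33, 251.67], np.int32(3)), ([333.5, 261.5], np.int32(4)), ([284.5, 263.0], np.int32(2)), ([294.5, 301.0], np.int32(2)), ([309.67, 305.33], np.int32(3))]
grn [([280.5, 277.0], np.int32(2)), ([323.67, 301.33], np.int32(3))]
pot centre,r [ 0.4668 -0.0475  0.075 ] [ 0.2 -0.  -0.6 -0.3  0.2  0.6 -0. ]
red ang [-178.   -57.    30.4   62.4  150. ] grn [-148.6   92. ]
yaw est grn [46.4 47. ] red sum
lid ((309.302734375, 276.4407653808594), (48.44407272338867, 48.64722442626953), 47.74879837036133) [[ 0.46720301 -0.04755821  0.054     ]]
handle [ 0.4669 -0.047 ] -28.6 [np.float64(0.06857750626923673), np.float64(0.02088201025500331)]
tool [[0.907, -0.001, 0.42], [-0.42, -0.001, 0.907], [-0.0, -1.0, -0.001]]
dish [201.5 273.1] 121 [12 13] [[0.4719 0.2468 0.012 ]]
dish [208.5 298. ] 129 [12 13] [[0.4049 0.2254 0.012 ]]
dish [167.6 305.4] 115 [12 12] [[0.3824 0.337  0.012 ]]
```

Pot centre is about (0.467,-0.0475) with yaw about 46.4°, and the lid yaw is about -28.6°. I'll take the grasp with jaw axis at -118.6°, which leaves room in joint 6 for the 75° turn. Moving above the lid now.

```bash
python3 -m jog '[[9,-33,0,-9,60],[18,-66,0,-18,60],[27,-99,0,-27,60],[36,-132,0,-37,60],[45,-165,0,-46,60],[54,-198,0,-55,60],[63,-231,0,-64,60],[73,-264,0,-73,60],[82,-297,0,-83,60],[91,-330,0,-92,60]]' 60
python3 -m jog '[[9,-33,0,-9,60],[18,-66,0,-18,60],[27,-99,0,-27,60],[36,-132,0,-37,60],[45,-165,0,-46,60],[54,-198,0,-55,60],[63,-231,0,-64,60],[73,-264,0,-73,60],[92,-329,0,-83,60],[92,-329,0,-92,60]]' 60
python3 - <<'E'
from h import *
c=cam("wrist","w1"); s=bot.read_state(); M=cv2.Rodrigues(s["tcp_rot"])[0]
print(s["tool_pos"].round(4),M[:,2].round(3),np.degrees(np.arctan2(M[1,2],M[0,2])),s["q"].round(2),s["wrist_force"].round(2),s["width"])
cam("top","t1")
E
```

```text
time: 1.5
tool_pos: [0.3748, 0.2814, 0.2563]
tcp_rot: [-0.946, 1.549, -1.549]
wrist_force: [-0.0, -1.0, 0.2]
width: 0.702
time: 2.75
tool_pos: [0.4674, -0.05, 0.2565]
tcp_rot: [-0.509, -1.932, 1.934]
wrist_force: [0.3, 0.5, 0.5]
width: 0.701
[ 0.4671 -0.0491  0.2563] [-0.494 -0.869  0.   ] -119.62884872469787 [-0.16 -0.13  2.03 -0.    1.25  1.93] [-0.22  0.21 -0.18] 0.7012892358456266
```

View pics/w1.png

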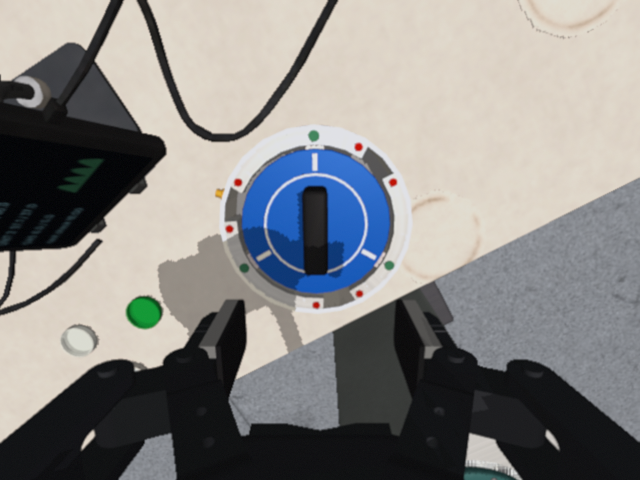

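The wrist view shows the lid at (315,222), handle vertical between the jaws, and the red and green dots clearly. I'll refine the pot pose from these dots.

```bash
cat > mw.py <<'E'
from h import *
from scipy.optimize import least_squares
def potpose(c,z=.056,verbose=True,g=(.467,-.0475)):
    hsv=cv2.cvtColor(c["bgr"],cv2.COLOR_BGR2HSV).astype(int); H,S,V=hsv[...,0],hsv[...,1],hsv[...,2]
    red=((H<8)|(H>172))&(S>120)&(V>70); grn=(H>55)&(H<85)&(S>60)&(V>50)
    def pts(m):
        b=[x[0] for x in blobs(m,8)]
        if not b: return np.zeros((0,2))
        P=onz(c,b,z)[:,:2]; d=np.hypot(*(P-g).T); return P[(d>.066)&(d<.084)]
    R,G=pts(red),pts(grn); P=np.r_[R,G]
    f=lambda p:np.hypot(P[:,0]-p[0],P[:,1]-p[1])-p[2]
    r=least_squares(f,[*g,.075],loss="soft_l1",f_scale=.001).x
    a=lambda Q:np.degrees(np.arctan2(Q[:,1]-r[1],Q[:,0]-r[0]))
    ra=np.sort(a(R)%120); ga=np.sort((a(G)+75)%120)
    if verbose: print("pot",r.round(4),"red mod120",ra.round(1),"grn yaw",ga.round(1))
    return r
def lidpose(c,z,g):
    hsv=cv2.cvtColor(c["bgr"],cv2.COLOR_BGR2HSV).astype(int); H,S,V=hsv[...,0],hsv[...,1],hsv[...,2]
    m=((H>100)&(H<128)&(S>110)).astype(np.uint8)
    p=proj(c,[[*g,z]])[0]
    cs=cv2.findContours(m,cv2.RETR_EXTERNAL,cv2.CHAIN_APPROX_NONE)[0]; k=max(cs,key=cv2.contourArea)
    W=onz(c,cv2.convexHull(k).reshape(-1,2)+.0,z)[:,:2]
    f=lambda p:np.hypot(W[:,0]-p[0],W[:,1]-p[1])-p[2]
    r=least_squares(f,[*g,.065],loss="soft_l1",f_scale=.001).x; print("lid disc",r.round(4))
    msk=np.zeros_like(m); cv2.drawContours(msk,[cv2.convexHull(k)],-1,1,-1)
    d=((V<60)&(msk>0)).astype(np.uint8); return r,d,msk
E
python3 - <<'E'
from mw import *
c=cam("wrist"); r=potpose(c); l,d,m=lidpose(c,.054,(.467,-.0475))
k=max(cv2.findContours(d,cv2.RETR_EXTERNAL,cv2.CHAIN_APPROX_NONE)[0],key=cv2.contourArea); B=onz(c,cv2.boxPoints(cv2.minAreaRect(k)),.088)[:,:2]
print("handle",B.mean(0).round(4),[np.degrees(np.arctan2(*(B[(i+1)%4]-B[i])[::-1])).round(1) for i in range(4)])
c=cam("top"); potpose(c)
E
```

```text
pot [ 0.4667 -0.0444  0.0752] red mod120 [30.6 30.7 30.7 62.6 62.6 62.7] grn yaw [46.7 46.7 46.7]
lid disc [ 0.467  -0.0448  0.0646]
handle [ 0.4688 -0.0455] [np.float64(-117.9), np.float64(152.4), np.float64(62.2), np.float64(-28.6)]
pot [ 0.467  -0.0475  0.075 ] red mod120 [] grn yaw []
```

```bash
python3 -m jog '[[0,0,-20,0,55],[0,1,-45,0,55],[0,1,-70,0,55],[0,1,-95,0,55],[0,1,-120,0,55],[0,1,-140,0,55],[0,1,-155,0,55],[0,1,-165,0,55],[0,1,-170,0,55],[0,1,-170,0,55]]' 100
python3 - <<'E'
from mw import *
c=cam("wrist","w2"); s=bot.read_state(); M=cv2.Rodrigues(s["tcp_rot"])[0]
print(s["tool_pos"].round(4),np.degrees(np.arctan2(M[1,2],M[0,2])),s["wrist_force"].round(2),s["width"])
E
```

```text
time: 4.2
tool_pos: [0.4668, -0.0455, 0.0864]
tcp_rot: [-0.499, -1.939, 1.939]
wrist_force: [-0.2, -0.2, 0.8]
width: 0.645
[ 0.4671 -0.0456  0.0867] -118.84420198383691 [ 0.26 -0.32  0.9 ] 0.6389400383218251
```

View pics/w2.png

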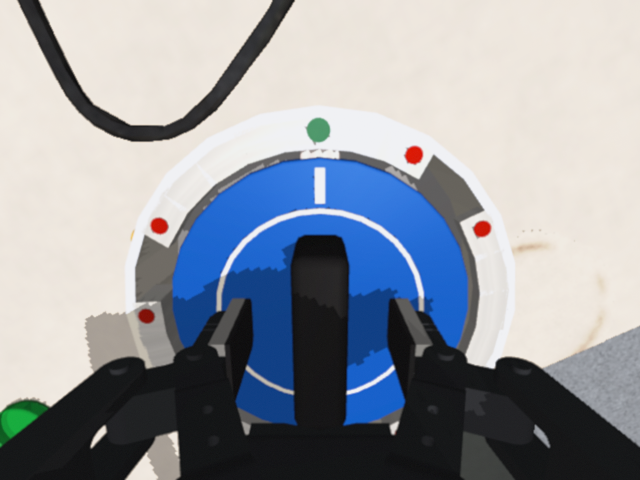

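The handle at (320,330) is centred between the pads at (238,340) and (402,340). Closing on it.

```bash
python3 -m jog '[[0,0,0,0,40],[0,0,0,0,20],[0,0,0,0,15],[0,0,0,0,10],[0,0,0,0,10],[0,0,0,0,10],[0,0,0,0,10],[0,0,0,0,10],[0,0,0,0,10],[0,0,0,0,10]]' 100
python3 - <<'E'
from mw import *
c=cam("wrist","w3"); s=bot.read_state(); M=cv2.Rodrigues(s["tcp_rot"])[0]
print(s["tool_pos"].round(4),np.degrees(np.arctan2(M[1,2],M[0,2])),s["wrist_force"].round(2),s["torque"].round(2),s["width"]); potpose(c); lidpose(c,.054,(.467,-.0475))
E
```

```text
time: 5.5
tool_pos: [0.4671, -0.0456, 0.0868]
tcp_rot: [-0.5, -1.94, 1.939]
wrist_force: [0.3, -0.5, 4.0]
width: 0.215
[ 0.4671 -0.0456  0.0869] -118.8520905585648 [-1.72  0.14  6.01] [ 0.01  0.24 -0.02] 0.21795822091111913
pot [ 0.4664 -0.0443  0.0755] red mod120 [30.6 30.7 62.7 62.7] grn yaw [46.7]
lid disc [ 0.4673 -0.045   0.0643]
```

```bash
python3 -m jog '[[0,0,-1,0,10],[0,0,-2,0,10],[0,0,-3,0,10],[0,0,-4,0,10],[0,0,-5,0,10],[0,0,-6,0,10],[0,0,-7,0,10],[0,0,-7,0,10],[0,0,-7,0,10],[0,0,-7,0,10]]' 100
python3 - <<'E'
from mw import *
c=cam("wrist","w4"); s=bot.read_state(); M=cv2.Rodrigues(s["tcp_rot"])[0]
print(s["tool_pos"].round(4),np.degrees(np.arctan2(M[1,2],M[0,2])),s["wrist_force"].round(2),s["torque"].round(2),s["width"])
c=cam("side"); crop(c,354,262,60,40,6,"s4")
E
```

```text
time: 6.8
tool_pos: [0.4672, -0.0456, 0.0805]
tcp_rot: [-0.5, -1.939, 1.94]
wrist_force: [-3.0, -0.6, 10.4]
width: 0.214
[ 0.4672 -0.0457  0.0805] -118.85152272889232 [-3.89  0.14 10.43] [ 0.05  0.62 -0.06] 0.21509969433306791
```

View pics/s4.png

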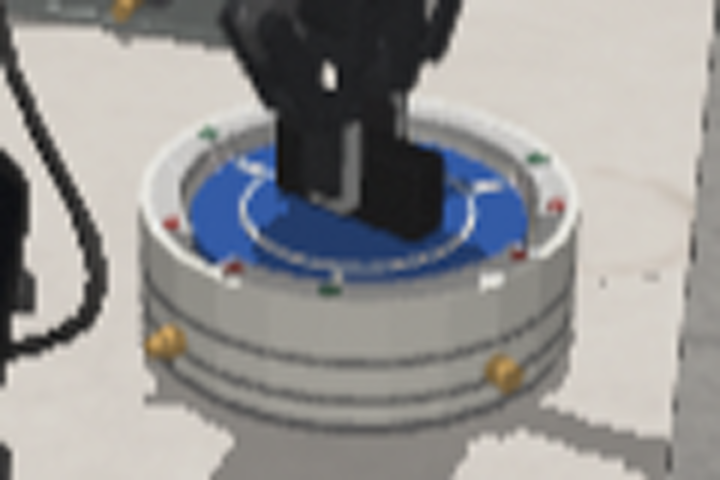

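```bash
python3 -m jog '[[0,0,-1,0,10],[-1,0,-1,8,10],[-1,0,-1,16,10],[-1,0,-1,24,10],[-1,0,-1,33,10],[-1,0,-1,42,10],[-1,0,-1,51,10],[-1,0,-1,60,10],[-1,0,-1,68,10],[-1,0,-1,75,10]]' 100
python3 - <<'E'
from mw import *
c=cam("wrist","w5"); s=bot.read_state(); M=cv2.Rodrigues(s["tcp_rot"])[0]
print(s["tool_pos"].round(4),np.degrees(np.arctan2(M[1,2],M[0,2])),s["wrist_force"].round(2),s["torque"].round(2),s["width"]);potpose(c)
c=cam("side"); crop(c,354,262,60,40,6,"s5")
E
```

```text
time: 8.15
tool_pos: [0.4683, -0.0457, 0.0804]
tcp_rot: [-0.742, 1.741, -1.745]
wrist_force: [-0.5, 0.8, 10.5]
width: 0.217
[ 0.4683 -0.0457  0.0804] -43.40778871092598 [0.85 0.75 9.33] [ 0.17  0.05 -0.01] 0.21158228105655008
pot [ 0.4665 -0.045   0.0756] red mod120 [30.6 30.7 62.7 62.7] grn yaw [46.6 46.7]
```

View pics/s5.png

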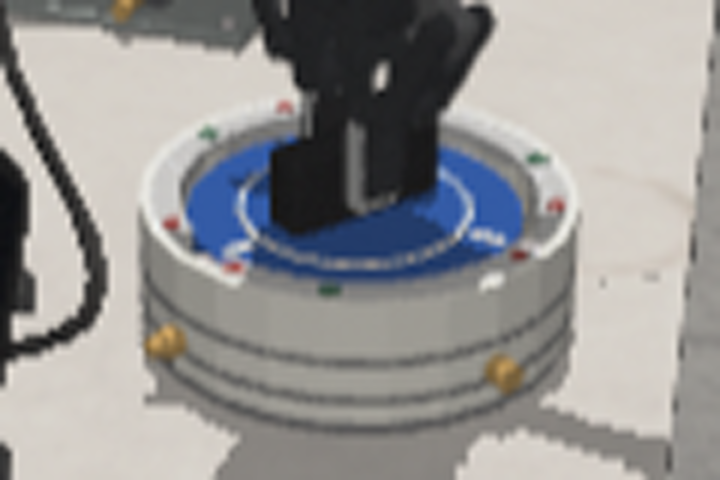

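View pics/w5.png

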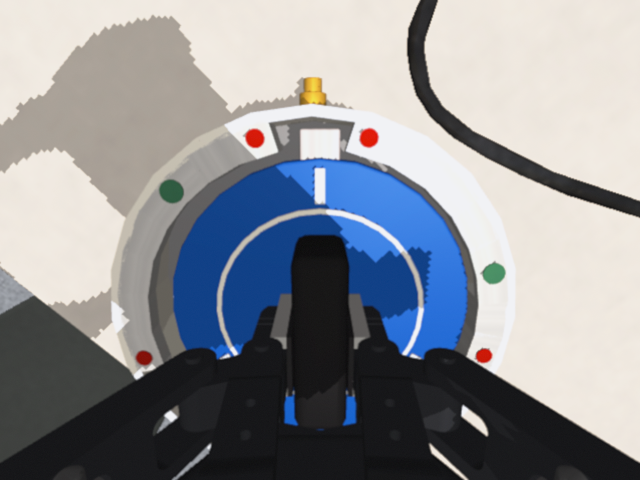

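The lug at (320,143) sits in the slot between red dots (256,138) and (369,138). Lifting straight up.

```bash
python3 -m jog '[[0,0,3,0,10],[0,0,7,0,10],[0,0,12,0,10],[0,0,17,0,10],[0,0,22,0,10],[0,0,28,0,10],[0,0,34,0,10],[0,0,40,0,10],[0,0,46,0,10],[0,0,46,0,10]]' 100
python3 - <<'E'
from mw import *
c=cam("wrist","w6"); s=bot.read_state(); M=cv2.Rodrigues(s["tcp_rot"])[0]
print(s["tool_pos"].round(4),np.degrees(np.arctan2(M[1,2],M[0,2])),s["wrist_force"].round(2),s["torque"].round(2),s["width"])
c=cam("side"); crop(c,354,252,70,50,6,"s6")
E
```

```text
time: 9.5
tool_pos: [0.4663, -0.0456, 0.125]
tcp_rot: [-0.743, 1.746, -1.747]
wrist_force: [-0.3, 1.2, -1.6]
width: 0.214
[ 0.466  -0.0456  0.1246] -43.854293324173405 [ 0.81 -0.17 -1.29] [-0.02 -0.03 -0.01] 0.21502298375282072
```

View pics/s6.png

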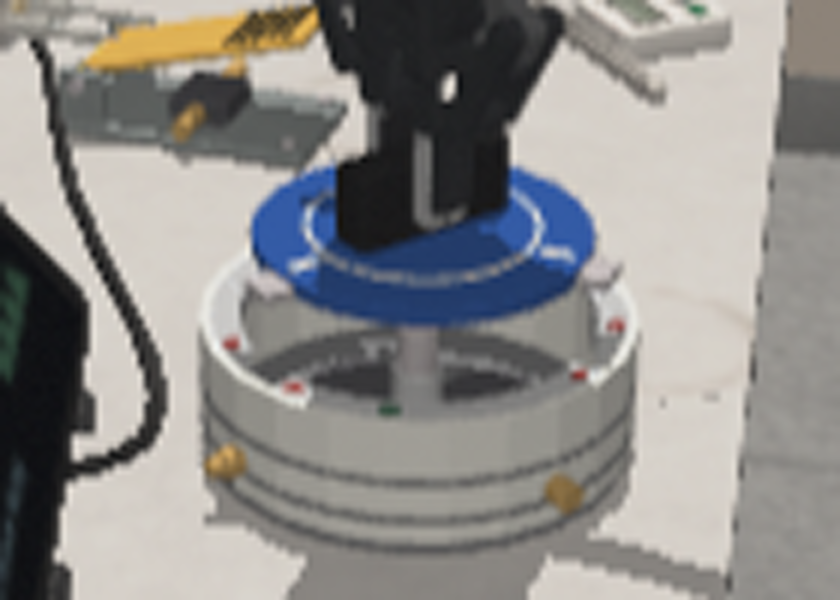

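```bash
python3 -m jog '[[-4,-20,5,0,10],[-10,-50,10,0,10],[-20,-100,10,0,10],[-30,-150,5,0,10],[-36,-179,-5,0,10],[-36,-179,-25,0,10],[-36,-179,-45,0,10],[-36,-179,-60,0,10],[-36,-179,-70,0,10],[-36,-179,-74,0,10]]' 100
python3 -m jog '[[0,0,-2,0,10],[0,0,-4,0,10],[0,0,-5,0,10],[0,0,-6,0,10],[0,0,-7,0,10],[0,0,-8,0,10],[0,0,-8,0,10],[0,0,-8,0,10],[0,0,-8,0,10],[0,0,-8,0,10]]' 100
python3 - <<'E'
from mw import *
c=cam("wrist","w7"); s=bot.read_state(); M=cv2.Rodrigues(s["tcp_rot"])[0]
print(s["tool_pos"].round(4),np.degrees(np.arctan2(M[1,2],M[0,2])),s["wrist_force"].round(2),s["torque"].round(2),s["width"])
c=cam("side"); crop(c,370,222,70,50,6,"s7")
E
```

```text
time: 10.85
tool_pos: [0.4295, -0.2242, 0.0497]
tcp_rot: [-0.745, 1.747, -1.746]
wrist_force: [-0.3, 0.2, -2.3]
width: 0.215
time: 12.1
tool_pos: [0.4298, -0.2246, 0.0423]
tcp_rot: [-0.744, 1.747, -1.747]
wrist_force: [-0.1, 0.4, -2.0]
width: 0.215
[ 0.4298 -0.2245  0.0423] -43.854684130652764 [-0.84 -0.95 -1.71] [-0.03  0.09 -0.01] 0.2109333163694359
```

View pics/s7.png

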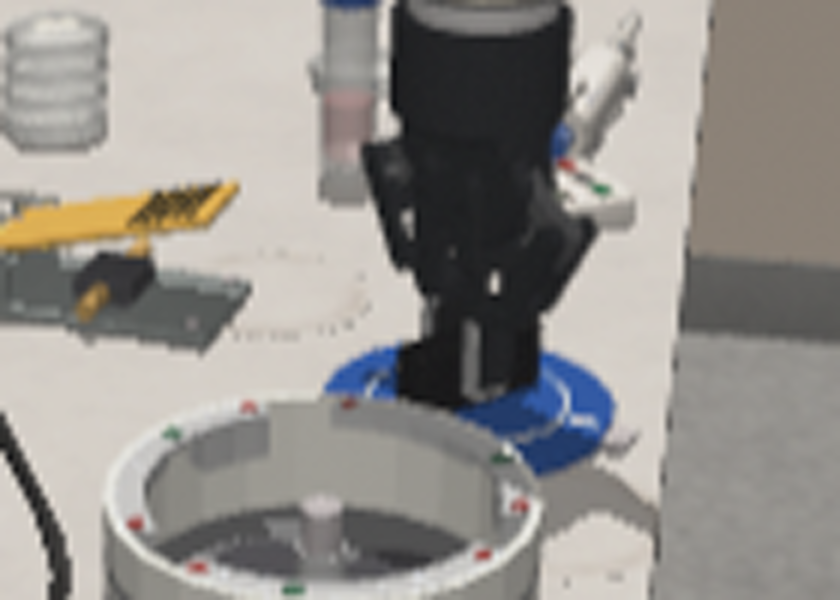

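```bash
python3 -m jog '[[0,0,-1,0,10],[0,0,-1,0,10],[0,0,-2,0,10],[0,0,-2,0,10],[0,0,-3,0,10],[0,0,-3,0,10],[0,0,-3,0,10],[0,0,-3,0,10],[0,0,-3,0,10],[0,0,-3,0,10]]' 100
python3 - <<'E'
from h import *
s=bot.read_state();print(s["tool_pos"].round(4),s["wrist_force"].round(2),s["torque"].round(2),s["width"])
E
```

```text
time: 13.45
tool_pos: [0.4297, -0.2245, 0.041]
tcp_rot: [-0.745, 1.747, -1.746]
wrist_force: [-5.4, 3.5, 14.6]
width: 0.213
[ 0.4297 -0.2245  0.041 ] [-5.36  3.51 14.6 ] [0.57 0.93 0.09] 0.21328166307192903
```

```bash
python3 -m jog '[[0,0,2,0,10],[0,0,2,0,20],[0,0,2,0,35],[0,0,2,0,50],[0,0,2,0,52],[0,0,2,0,52],[0,0,12,0,52],[0,0,35,0,52],[0,0,70,0,52],[0,0,110,0,52]]' 40
python3 -m jog '[[0,10,20,0,52],[0,50,50,0,52],[0,105,90,0,52],[0,165,100,0,52],[0,225,100,0,52],[0,285,100,0,52],[-5,345,100,0,52],[-10,405,100,0,52],[-10,460,100,0,52],[-10,480,100,0,52]]' 40
python3 - <<'E'
from mw import *
c=cam("top","t8"); c=cam("wrist","w8"); s=bot.read_state(); M=cv2.Rodrigues(s["tcp_rot"])[0]
print(s["tool_pos"].round(4),np.degrees(np.arctan2(M[1,2],M[0,2])),s["wrist_force"].round(2),s["torque"].round(2),s["width"])
E
```

```text
time: 14.7
tool_pos: [0.4293, -0.2243, 0.1505]
tcp_rot: [-0.745, 1.748, -1.746]
wrist_force: [1.2, -0.4, 0.2]
width: 0.607
time: 15.95
tool_pos: [0.4193, 0.2582, 0.2501]
tcp_rot: [-0.745, 1.745, -1.744]
wrist_force: [0.1, 0.3, 0.8]
width: 0.605
[0.4196 0.257  0.2497] -43.68787402645392 [-0.19  0.1  -0.18] [ 0.   -0.02 -0.01] 0.609460712497742
```

View pics/w8.png

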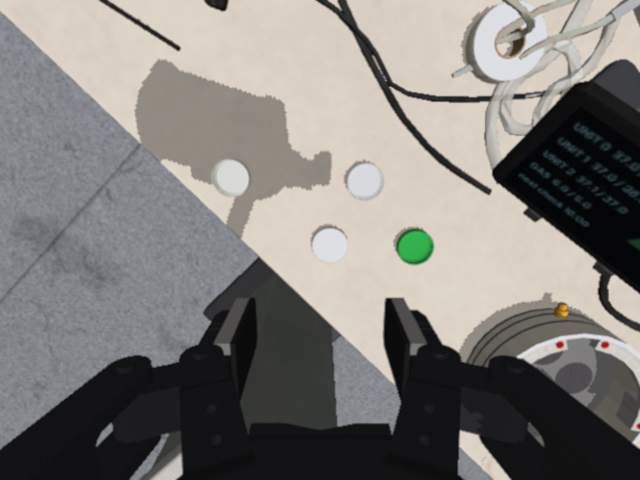

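View pics/t8.png

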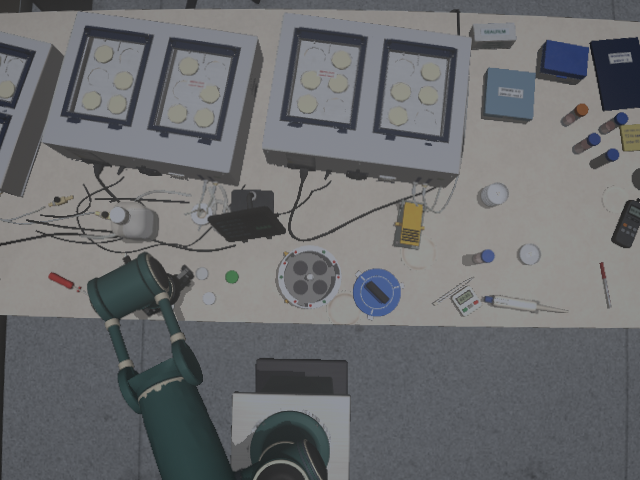

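The wrist view shows dishes at (330,243), (364,180) and (231,178), and the green decoy at (415,246). The lid lies flat right of the pot in the top view. Locating the dishes now.

```bash
cat >> mw.py <<'E'
def dishes(c,g,z=.012,tol=.06):
    "g: list of rough xy; refine each by HoughCircles/contour near projected guess"
    b=cv2.resize(c["bgr"],None,fx=2,fy=2,interpolation=cv2.INTER_CUBIC); gray=cv2.cvtColor(b,cv2.COLOR_BGR2GRAY)
    out=[]
    p0=proj(c,[[*g[0],z]])[0]; p1=proj(c,[[g[0][0]+.018,g[0][1],z]])[0]; rr=np.hypot(*(p1-p0))*2
    cs=cv2.HoughCircles(cv2.medianBlur(gray,5),cv2.HOUGH_GRADIENT,1,rr,param1=60,param2=14,minRadius=int(rr*.85),maxRadius=int(rr*1.18))
    hsv=cv2.cvtColor(c["bgr"],cv2.COLOR_BGR2HSV).astype(int)
    for x,y,r in (cs[0] if cs is not None else []):
        q=((x+.5)/2-.5,(y+.5)/2-.5); u,v=int(q[0]),int(q[1])
        if not(3<u<636 and 3<v<476): continue
        S=hsv[v-3:v+4,u-3:u+4,1].mean(); V=hsv[v-3:v+4,u-3:u+4,2].mean()
        P=onz(c,[q],z)[0,:2]
        if min(np.hypot(*(P-a)) for a in g)<tol: out.append((P.round(4),np.round(q,1),round(r/2,1),round(S),round(V)))
    return out
def st():
    s=bot.read_state(); M=cv2.Rodrigues(s["tcp_rot"])[0]; print("tcp",(s["tool_pos"]*1e3).round(1),"yaw",np.degrees(np.arctan2(M[1,2],M[0,2])).round(1),"F",s["wrist_force"].round(1),"w mm",round(s["width"]*85.4,1),"t",round(s["time"],2)); return s
E
python3 - <<'E'
from mw import *
c=cam("wrist"); st(); 
for d in dishes(c,[(.472,.247),(.405,.225),(.382,.337)]): print(d)
E
```

```text
tcp [419.6 255.6 249.5] yaw -43.7 F [0.4 0.9 0.4] w mm 52.0 t 16.1
(array([0.4718, 0.2533]), array([362., 178.], dtype=float32), np.float32(20.2), 6, 221)
(array([0.382 , 0.3408]), array([228. , 176.5], dtype=float32), np.float32(18.6), 6, 217)
(array([0.4053, 0.2291]), array([328., 243.], dtype=float32), np.float32(17.2), 6, 228)
```

```bash
cat >> mw.py <<'E'
def dishes2(c,g,z=.012,tol=.05,smax=14,vmin=150):
    hsv=cv2.cvtColor(c["bgr"],cv2.COLOR_BGR2HSV).astype(int)
    m=((hsv[...,1]<=smax)&(hsv[...,2]>vmin)).astype(np.uint8); m=cv2.morphologyEx(m,cv2.MORPH_OPEN,np.ones((3,3),np.uint8))
    out=[]
    for k in cv2.findContours(m,cv2.RETR_EXTERNAL,cv2.CHAIN_APPROX_NONE)[0]:
        if len(k)<15: continue
        e=cv2.fitEllipse(cv2.convexHull(k)); P=onz(c,[e[0]],z)[0,:2]
        if min(np.hypot(*(P-a)) for a in g)<tol: out.append((P.round(4),np.round(e[0],1),np.round(e[1],1)))
    return out
E
python3 - <<'E'
from mw import *
c=cam("wrist"); st(); hsv=cv2.cvtColor(c["bgr"],cv2.COLOR_BGR2HSV); print(hsv[243,330],hsv[280,330-60+5*12],hsv[215,300])
for d in dishes2(c,[(.472,.247),(.405,.225),(.382,.337)]): print(d)
crop(c,300,210,110,60,3,"w8c")
E
```

```text
tcp [419.6 254.7 249.4] yaw -43.8 F [ 0.3 -0.8  0.4] w mm 52.2 t 16.15
[113   4 227] [ 16  25 221] [ 17  24 223]
(array([0.4049, 0.229 ]), array([326.7, 242.3]), array([34.6, 35.9]))
(array([0.4719, 0.2516]), array([362.2, 177.9]), array([36.6, 38.1]))
(array([0.3828, 0.341 ]), array([227. , 174.6]), array([35.7, 38.6]))
```

View pics/w8c.png

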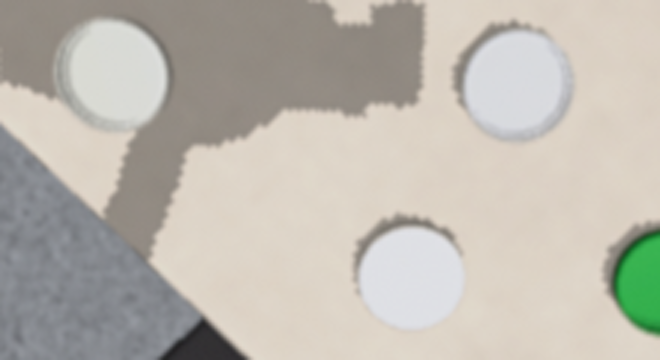

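```bash
python3 -m jog '[[15,-1,-40,0,54],[30,-2,-85,0,54],[45,-3,-130,0,54],[52,-3,-165,0,54],[52,-3,-190,0,54],[52,-3,-205,0,54],[52,-3,-215,0,54],[52,-3,-220,0,54],[52,-3,-221,0,54],[52,-3,-221,0,54]]' 30
python3 - <<'E'
from mw import *
c=cam("wrist","w9"); s=st()
E
```

```text
time: 17.4
tool_pos: [0.4722, 0.2528, 0.029]
tcp_rot: [-0.743, 1.746, -1.746]
wrist_force: [0.1, 0.7, -0.3]
width: 0.63
tcp [472.2 252.9  29. ] yaw -43.8 F [0.6 0.5 0.7] w mm 54.1 t 17.45
```

View pics/w9.png

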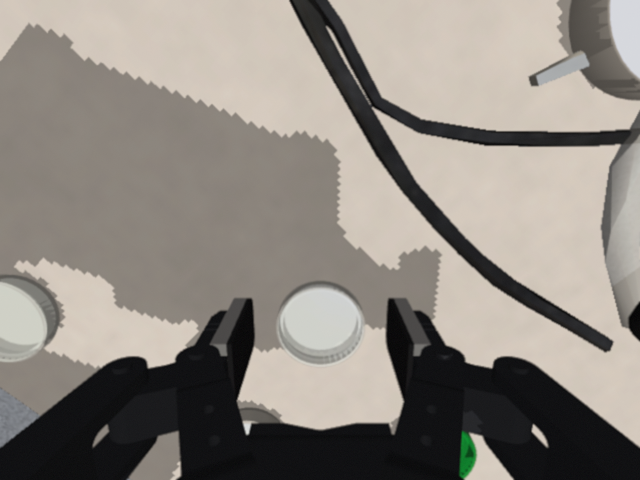

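The dish at (320,322) is centred between the pads. Closing on it and lifting a little to check the grip.

```bash
python3 -m jog '[[0,0,0,0,40],[0,0,0,0,30],[0,0,0,0,28],[0,0,0,0,28],[0,0,0,0,28],[0,0,5,0,28],[0,0,15,0,28],[0,0,30,0,28],[0,0,50,0,28],[0,0,75,0,28]]' 30
python3 - <<'E'
from mw import *
c=cam("wrist","w10"); s=st()
E
```

```text
time: 18.7
tool_pos: [0.4715, 0.2524, 0.1045]
tcp_rot: [-0.744, 1.747, -1.747]
wrist_force: [0.2, -0.7, -1.1]
width: 0.4
tcp [474.  253.6 108.4] yaw -43.9 F [1.2 1.4 1.9] w mm 33.9 t 18.75
```

View pics/w10.png

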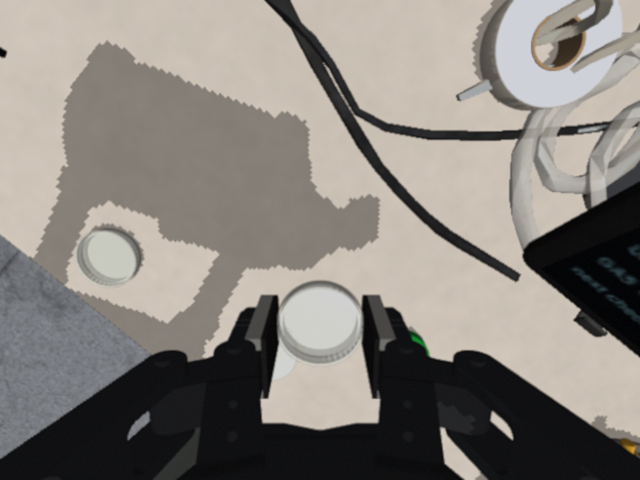

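Dish 1 is held. Carrying it over the pot's 180° spot (0.441,-0.072).

```bash
python3 -m jog '[[-3,-20,5,0,28],[-7,-65,10,0,28],[-12,-115,10,0,28],[-17,-165,10,0,28],[-22,-215,10,0,28],[-27,-265,10,0,28],[-31,-305,5,0,28],[-31,-324,0,0,28],[-31,-324,0,0,28],[-31,-324,0,0,28]]' 30
python3 - <<'E'
from mw import *
c=cam("wrist","w11"); s=st(); potpose(c)
E
```

```text
time: 20.0
tool_pos: [0.44, -0.0714, 0.1029]
tcp_rot: [-0.744, 1.748, -1.747]
wrist_force: [0.1, -0.2, 0.0]
width: 0.398
tcp [440.3 -71.1 103.1] yaw -43.8 F [-0.9  0.1  0.6] w mm 34.3 t 20.05
pot [ 0.4667 -0.0447  0.0755] red mod120 [30.6 30.7 30.7 62.6 62.7 62.7] grn yaw [46.6 46.7 46.7]
```

View pics/w11.png

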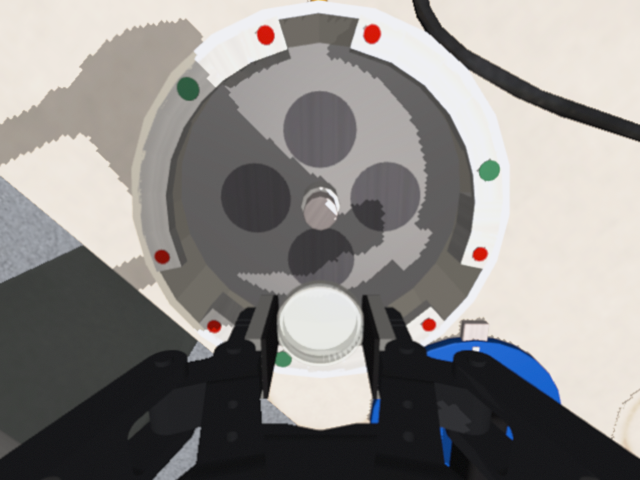

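```bash
python3 -m jog '[[1,0,-12,0,28],[1,0,-26,0,28],[1,0,-40,0,28],[1,0,-50,0,28],[1,0,-56,0,28],[1,0,-60,0,28],[1,0,-63,0,28],[1,0,-66,0,28],[1,0,-67,0,28],[1,0,-67,0,28]]' 30
python3 - <<'E'
from mw import *
c=cam("wrist","w12"); s=st()
E
python3 -m jog '[[0,0,0,0,38],[0,0,0,0,44],[0,0,0,0,44],[0,0,2,0,44],[0,0,8,0,44],[0,0,20,0,44],[0,0,40,0,44],[0,0,65,0,44],[0,20,80,0,54],[0,60,90,0,54]]' 30
python3 - <<'E'
from mw import *
c=cam("wrist","w13"); s=st()
E
```

```text
time: 21.3
tool_pos: [0.4418, -0.0715, 0.0363]
tcp_rot: [-0.744, 1.747, -1.747]
wrist_force: [-0.2, -1.0, -0.2]
width: 0.396
tcp [441.9 -71.6  36.4] yaw -43.9 F [1.1 0.1 0.6] w mm 34.1 t 21.35
time: 22.6
tool_pos: [0.4429, -0.0118, 0.1285]
tcp_rot: [-0.739, 1.746, -1.749]
wrist_force: [0.1, 1.2, -0.8]
width: 0.635
tcp [443.   -7.8 129.4] yaw -43.9 F [0.1 2.9 0.7] w mm 53.8 t 22.65
```

View pics/w12.png

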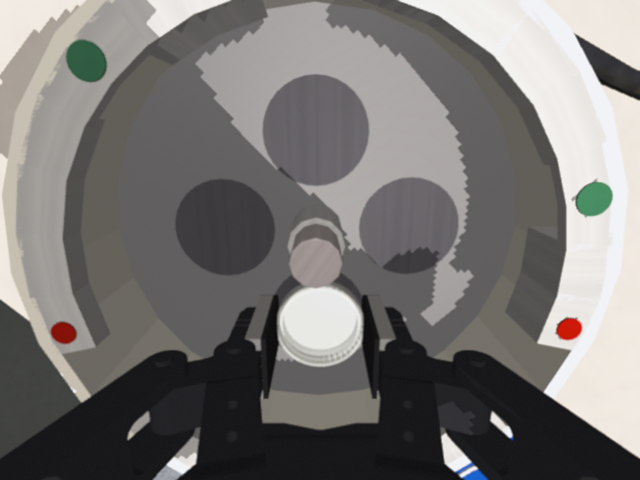

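View pics/w13.png

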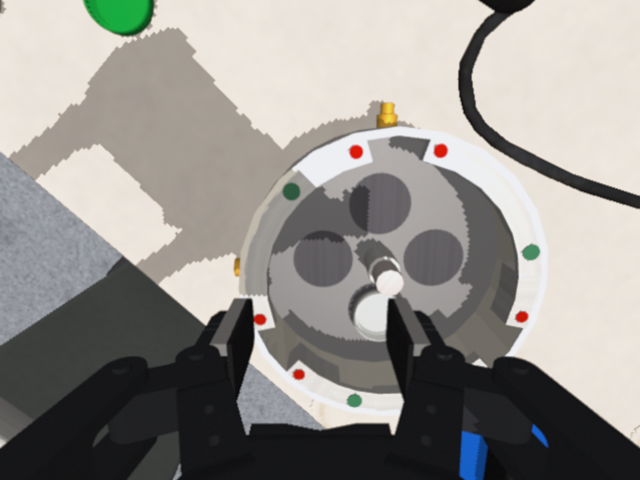

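Dish 1 is on its spot (371,315). Going to the dish near (0.405,0.229) and turning +90° on the way.

```bash
python3 -m jog '[[-4,20,10,10,54],[-8,45,20,20,54],[-12,75,30,30,54],[-17,110,35,40,54],[-22,145,35,50,54],[-27,180,35,60,54],[-32,210,30,70,54],[-37,235,25,80,54],[-37,241,20,90,54],[-37,241,20,90,54]]' 30
python3 - <<'E'
from mw import *
c=cam("wrist","w14"); s=st()
for d in dishes2(c,[(.405,.229),(.382,.337)]): print(d)
E
```

```text
time: 23.9
tool_pos: [0.4045, 0.2298, 0.1466]
tcp_rot: [-1.487, 0.599, -0.599]
wrist_force: [0.2, 0.3, 0.2]
width: 0.633
tcp [404.7 229.5 146.7] yaw 46.0 F [-0.2 -0.1  0.5] w mm 53.8 t 23.95
(array([0.4046, 0.2288]), array([317.3, 241.6]), array([47.1, 50.3]))
(array([0.3811, 0.3406]), array([420. ,  96.5]), array([51.8, 60.9]))
```

View pics/w14.png

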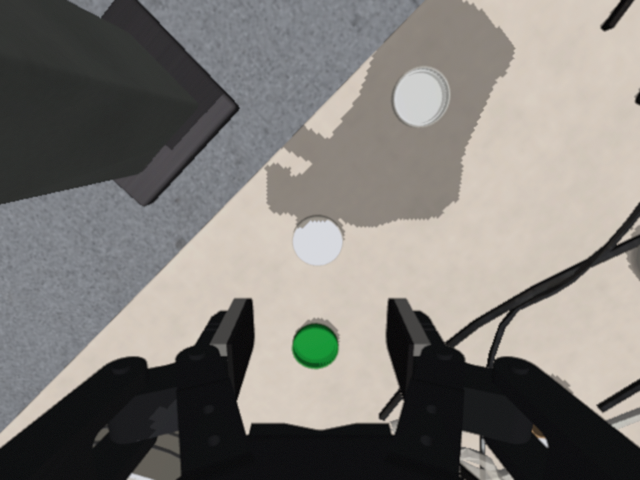

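The dish is at (317,241), directly under the tool, and the green decoy is at (316,345). Descending, gripping and lifting.

```bash
python3 -m jog '[[0,0,-25,0,54],[0,0,-55,0,54],[0,0,-80,0,54],[0,0,-98,0,54],[0,0,-110,0,54],[0,0,-116,0,54],[0,0,-117,0,54],[0,0,-117,0,54],[0,0,-117,0,40],[0,0,-117,0,28]]' 30
python3 - <<'E'
from mw import *
c=cam("wrist","w15a"); s=st()
E
python3 -m jog '[[0,0,0,0,28],[0,0,0,0,28],[0,0,0,0,28],[0,0,0,0,28],[0,0,5,0,28],[0,0,15,0,28],[0,0,30,0,28],[0,0,50,0,28],[0,0,75,0,28],[0,0,75,0,28]]' 30
python3 - <<'E'
from mw import *
c=cam("wrist","w15"); s=st()
E
```

```text
time: 25.2
tool_pos: [0.4052, 0.2298, 0.0301]
tcp_rot: [-1.486, 0.598, -0.599]
wrist_force: [-0.5, -1.1, 5.6]
width: 0.398
tcp [405.2 229.8  30.1] yaw 46.1 F [-2.4  0.   7.2] w mm 33.8 t 25.25
time: 26.5
tool_pos: [0.4068, 0.2305, 0.1073]
tcp_rot: [-1.482, 0.595, -0.601]
wrist_force: [0.8, -0.6, 0.2]
width: 0.398
tcp [405.8 230.  105.8] yaw 46.1 F [ 0.3 -1.1 -0.6] w mm 34.0 t 26.55
```

View pics/w15.png

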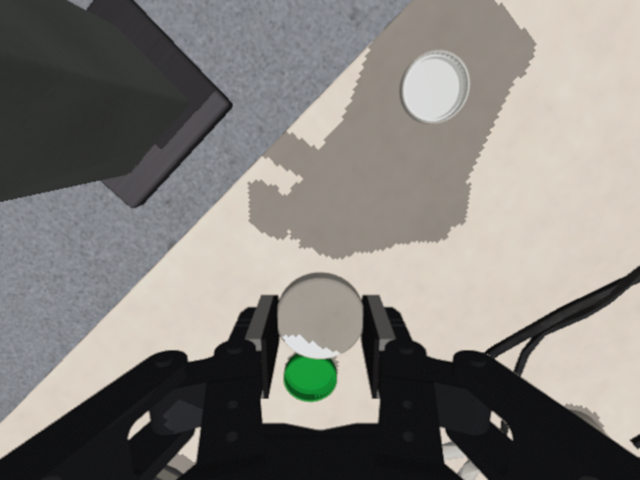

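```bash
python3 -m jog '[[3,-15,5,0,28],[12,-55,15,0,28],[24,-100,20,0,28],[36,-145,20,0,28],[48,-190,20,0,28],[62,-235,20,0,28],[76,-275,15,0,28],[89,-300,5,0,28],[89,-300,0,0,28],[89,-300,0,0,28]]' 30
python3 - <<'E'
from mw import *
c=cam("wrist","w16"); s=st(); potpose(c)
E
```

```text
time: 27.8
tool_pos: [0.492, -0.0704, 0.1029]
tcp_rot: [-1.487, 0.602, -0.596]
wrist_force: [1.0, -0.1, 0.3]
width: 0.398
tcp [492.4 -70.1 103.4] yaw 46.1 F [-0.1 -0.1 -0.3] w mm 34.0 t 27.85
pot [ 0.467  -0.0447  0.0755] red mod120 [30.6 30.7 30.7 62.6 62.7 62.7] grn yaw [46.1 46.7 46.7]
```

View pics/w16.png

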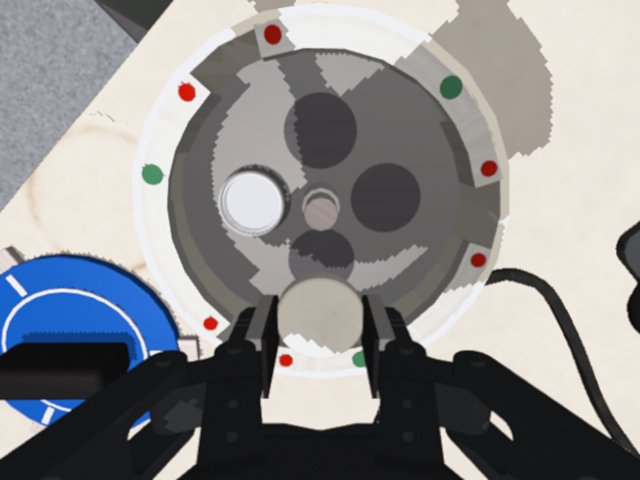

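Dish 1 lies on its spot (252,202), and this dish lines up over the 270° spot. Lowering it.

```bash
python3 -m jog '[[1,0,-12,0,28],[1,0,-26,0,28],[1,0,-40,0,28],[1,0,-50,0,28],[1,0,-56,0,28],[1,0,-60,0,28],[1,0,-63,0,28],[1,0,-65,0,28],[1,0,-67,0,28],[1,0,-67,0,28]]' 30
python3 - <<'E'
from mw import *
c=cam("wrist","w17a"); s=st()
E
python3 -m jog '[[0,0,0,0,38],[0,0,0,0,44],[0,0,0,0,44],[0,0,2,0,44],[0,0,8,0,44],[0,0,20,0,44],[0,0,40,0,44],[0,0,65,0,44],[-10,20,80,0,54],[-20,50,90,0,54]]' 30
python3 - <<'E'
from mw import *
c=cam("wrist","w17"); s=st()
E
python3 -m jog '[[-9,35,10,0,54],[-18,75,20,0,54],[-27,115,30,0,54],[-36,155,35,0,54],[-45,195,35,0,54],[-54,235,35,0,54],[-63,275,30,0,54],[-73,310,25,0,54],[-91,350,20,0,54],[-93,361,20,0,54]]' 30
python3 - <<'E'
from mw import *
c=cam("wrist","w18"); s=st()
for d in dishes2(c,[(.382,.34)]): print(d)
E
```

```text
time: 29.1
tool_pos: [0.4947, -0.0705, 0.0373]
tcp_rot: [-1.487, 0.599, -0.598]
wrist_force: [-0.6, -0.0, -0.2]
width: 0.4
tcp [494.8 -70.6  37.4] yaw 46.1 F [-0.7 -1.3 -0.9] w mm 33.9 t 29.15
time: 30.4
tool_pos: [0.4756, -0.0206, 0.1295]
tcp_rot: [-1.486, 0.597, -0.602]
wrist_force: [0.4, 0.6, -0.3]
width: 0.631
tcp [474.4 -17.6 130. ] yaw 46.1 F [-0.3  1.9  0.2] w mm 54.3 t 30.45
time: 31.7
tool_pos: [0.3807, 0.3422, 0.1477]
tcp_rot: [-1.487, 0.596, -0.596]
wrist_force: [0.9, 0.1, 0.0]
width: 0.634
tcp [381.3 342.5 147.9] yaw 46.3 F [-0.   1.  -0.3] w mm 54.1 t 31.75
(array([0.3817, 0.3415]), array([318.5, 241.5]), array([47.8, 49.6]))
```

View pics/w17.png

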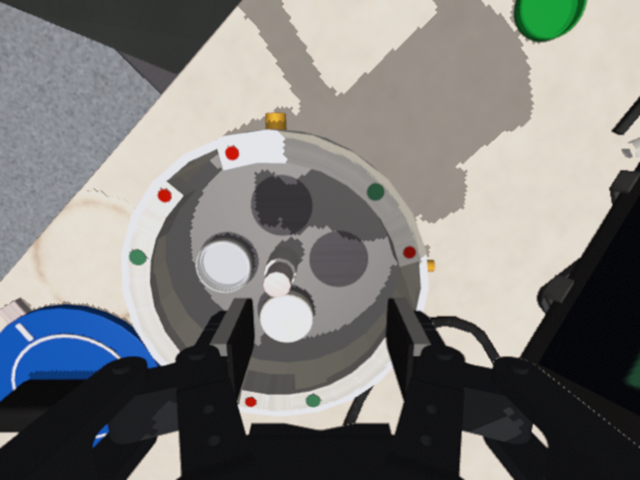

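View pics/w18.png

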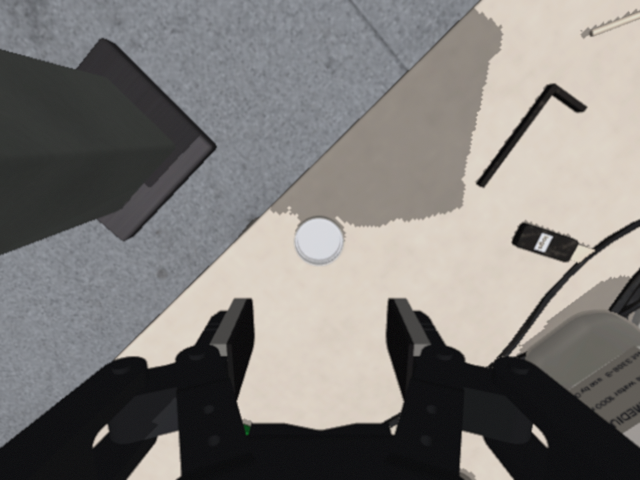

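Both dishes sit in the pot, and the third at (319,240) is centred under the tool. Grasping it.

```bash
python3 -m jog '[[0,0,-25,0,54],[0,0,-55,0,54],[0,0,-80,0,54],[0,0,-98,0,54],[0,0,-110,0,54],[0,0,-115,0,54],[0,0,-116,0,54],[0,0,-116,0,54],[0,0,-116,0,40],[0,0,-116,0,28]]' 30
python3 -m jog '[[0,0,0,0,28],[0,0,0,0,28],[0,0,0,0,28],[0,0,0,0,28],[0,0,5,0,28],[0,0,15,0,28],[0,0,30,0,28],[0,0,50,0,28],[0,0,75,0,28],[0,0,75,0,28]]' 30
python3 - <<'E'
from mw import *
c=cam("wrist","w19"); s=st()
E
```

```text
time: 33.0
tool_pos: [0.3821, 0.3409, 0.0322]
tcp_rot: [-1.486, 0.598, -0.599]
wrist_force: [-1.8, -0.5, 4.2]
width: 0.39
time: 34.25
tool_pos: [0.3836, 0.342, 0.1093]
tcp_rot: [-1.481, 0.596, -0.6]
wrist_force: [-0.1, -0.1, 0.4]
width: 0.396
tcp [382.6 341.2 107.8] yaw 46.1 F [-0.2  0.7 -1. ] w mm 33.5 t 34.3
```

View pics/w19.png

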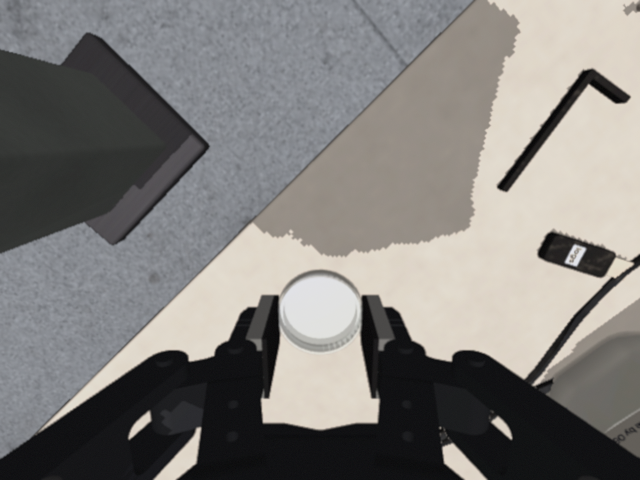

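```bash
python3 -m jog '[[4,-15,5,0,28],[12,-55,15,0,28],[20,-105,20,0,28],[28,-155,20,0,28],[36,-205,20,0,28],[44,-255,20,0,28],[52,-300,15,0,28],[58,-340,5,0,28],[59,-361,0,0,28],[59,-361,0,0,28]]' 30
python3 - <<'E'
from mw import *
c=cam("wrist","w20"); s=st(); potpose(c)
E
```

```text
time: 35.55
tool_pos: [0.4391, -0.0222, 0.1049]
tcp_rot: [-1.487, 0.604, -0.599]
wrist_force: [-1.2, 0.4, -0.4]
width: 0.391
tcp [439.4 -21.4 105.3] yaw 46.0 F [-0.5  0.3  0.6] w mm 33.6 t 35.6
pot [ 0.4674 -0.0449  0.0755] red mod120 [30.6 62.6 62.6] grn yaw [46.6 46.7]
```

View pics/w20.png

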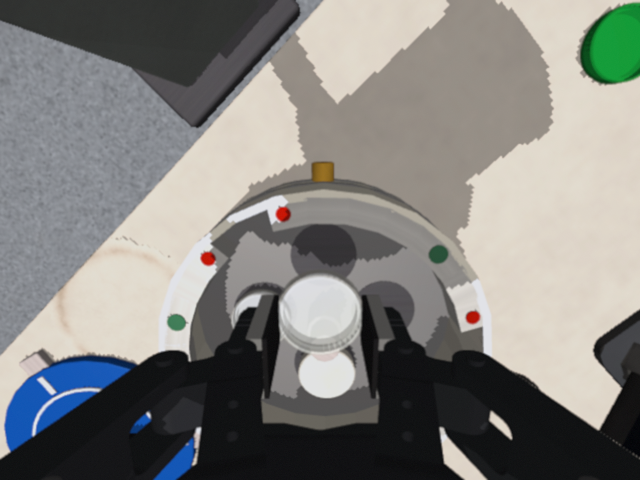

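```bash
python3 -m jog '[[1,0,-12,0,28],[1,0,-26,0,28],[1,0,-40,0,28],[1,0,-50,0,28],[1,0,-56,0,28],[1,0,-60,0,28],[1,0,-63,0,28],[1,0,-66,0,28],[1,0,-68,0,28],[1,0,-68,0,28]]' 30
python3 - <<'E'
from mw import *
c=cam("wrist","w21a"); s=st()
E
python3 -m jog '[[0,0,0,0,38],[0,0,0,0,43],[0,0,0,0,43],[0,0,2,0,43],[0,0,8,0,43],[0,0,20,0,43],[0,0,40,0,43],[0,0,65,0,43],[0,-10,95,0,54],[0,-20,130,0,54]]' 30
python3 - <<'E'
from mw import *
c=cam("wrist","w21"); s=st(); c=cam("top"); crop(c,309,276,45,40,8,"t21")
E
```

```text
time: 36.85
tool_pos: [0.4418, -0.0206, 0.0383]
tcp_rot: [-1.487, 0.598, -0.599]
wrist_force: [0.5, 0.2, 0.0]
width: 0.392
tcp [441.8 -20.6  38.4] yaw 46.1 F [ 0.2 -0.1 -0.9] w mm 33.1 t 36.9
time: 38.15
tool_pos: [0.4414, -0.0406, 0.1698]
tcp_rot: [-1.487, 0.598, -0.598]
wrist_force: [0.6, -0.0, -0.7]
width: 0.63
tcp [444.8 -42.  175.2] yaw 46.2 F [ 2.4 -1.5  3.5] w mm 54.0 t 38.2
```

View pics/w21.png

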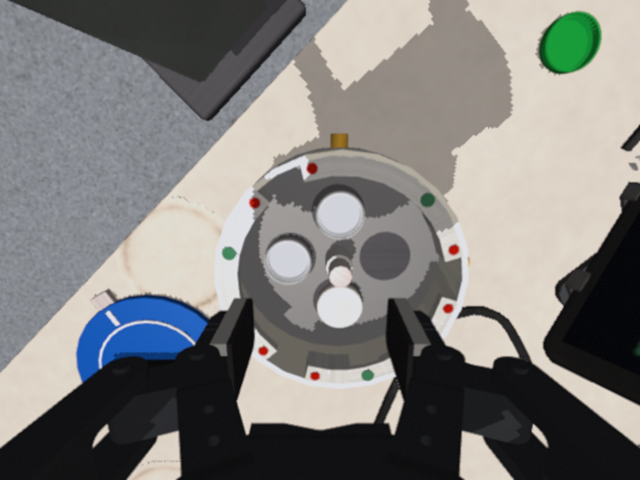

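All three dishes lie in the pot at (290,258), (340,213) and (340,306). Next, a scan for any fourth dish and the positions in the pot.

```bash
python3 - <<'E'
from mw import *
c=cam("wrist"); st(); pc=potpose(c)
for d in dishes2(c,[(.467,-.045)],z=.018,tol=.06): print(d, "r",np.hypot(*(d[0]-pc[:2])).round(4))
c=cam("top"); im=c["bgr"][170:330,0:320]; cv2.imwrite("pics/t22.png",cv2.resize(im,None,fx=2.5,fy=2.5,interpolation=cv2.INTER_CUBIC))
l,d,m=lidpose(c,.008,(.43,-.225))
E
```

```text
tcp [443.8 -41.1 171.5] yaw 46.1 F [ 0.2  0.2 -0.2] w mm 53.8 t 38.3
pot [ 0.4673 -0.0447  0.0754] red mod120 [30.6 30.7 30.7 62.6 62.7 62.7] grn yaw [46.7 46.7 46.7]
(array([ 0.4958, -0.0697]), array([335.9, 299.2]), array([40.7, 46. ])) r 0.0379
(array([ 0.4386, -0.0458]), array([307.1, 228.8]), array([102.6, 113.7])) r 0.0287
lid disc [-826.8669  667.0556 1063.7371]
```

View pics/t22.png

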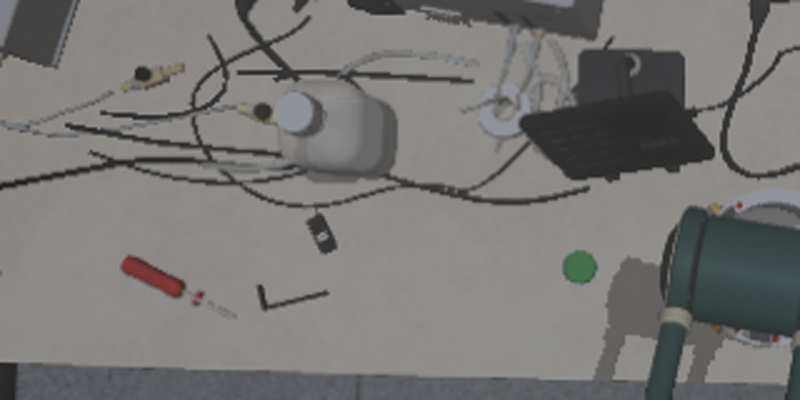

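No fourth dish on the bench. Going to hover over the lid, turning back by -90°.

```bash
python3 -m jog '[[-2,-20,5,-10,54],[-4,-40,10,-20,54],[-6,-65,20,-30,54],[-8,-90,30,-40,54],[-10,-115,30,-50,54],[-12,-140,30,-60,54],[-12,-165,30,-70,54],[-12,-183,30,-80,54],[-12,-183,30,-90,54],[-12,-183,30,-90,54]]' 40
python3 - <<'E'
from mw import *
c=cam("wrist","w23"); st(); l,d,m=lidpose(c,.008,(.43,-.225))
k=max(cv2.findContours(d,cv2.RETR_EXTERNAL,cv2.CHAIN_APPROX_NONE)[0],key=cv2.contourArea); B=onz(c,cv2.boxPoints(cv2.minAreaRect(k)),.042)[:,:2]
print("handle",B.mean(0).round(4),[np.degrees(np.arctan2(*(B[(i+1)%4]-B[i])[::-1])).round(1) for i in range(4)])
E
```

```text
time: 39.6
tool_pos: [0.4288, -0.223, 0.1968]
tcp_rot: [-0.747, 1.749, -1.744]
wrist_force: [-0.3, -0.5, 0.2]
width: 0.632
tcp [ 429.  -222.9  197. ] yaw -43.7 F [-0.3 -0.2  0.7] w mm 53.9 t 39.65
lid disc [ 0.4304 -0.2255  0.0641]
handle [ 0.4324 -0.2237] [np.float64(45.9), np.float64(-43.7), np.float64(-133.0), np.float64(136.4)]
```

View pics/w23.png

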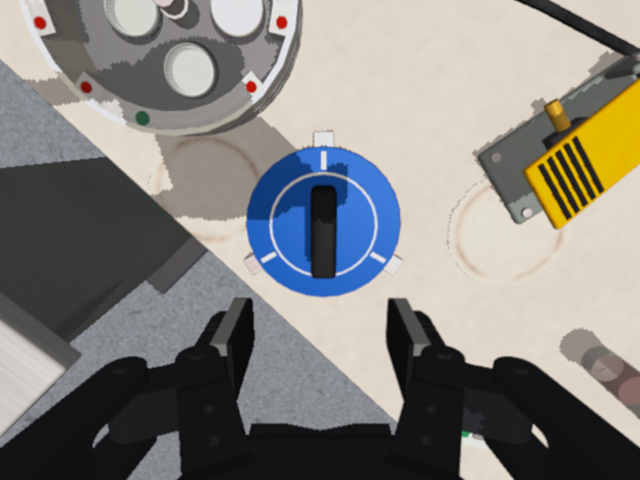

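```bash
python3 -m jog '[[0,0,-30,0,54],[0,0,-65,0,54],[0,0,-100,0,54],[0,0,-125,0,54],[0,0,-142,0,54],[0,0,-151,0,54],[0,0,-156,0,54],[0,0,-157,0,54],[0,0,-157,0,54],[0,0,-157,0,54]]' 40
python3 -m jog '[[0,0,0,0,40],[0,0,0,0,20],[0,0,0,0,15],[0,0,0,0,10],[0,0,0,0,10],[0,0,0,0,10],[0,0,0,0,10],[0,0,2,0,10],[0,0,5,0,10],[0,0,8,0,10]]' 100
python3 - <<'E'
from mw import *
c=cam("wrist","w24"); st(); c=cam("side"); crop(c,370,222,70,50,6,"s24")
E
```

```text
time: 40.9
tool_pos: [0.4302, -0.2238, 0.0419]
tcp_rot: [-0.743, 1.746, -1.748]
wrist_force: [0.1, -0.6, -0.2]
width: 0.632
time: 42.15
tool_pos: [0.4294, -0.2233, 0.0491]
tcp_rot: [-0.745, 1.748, -1.746]
wrist_force: [1.2, 0.2, -2.5]
width: 0.216
tcp [ 429.7 -223.5   49.6] yaw -43.9 F [ 0.8  0.  -2.8] w mm 18.4 t 42.2
```

View pics/s24.png

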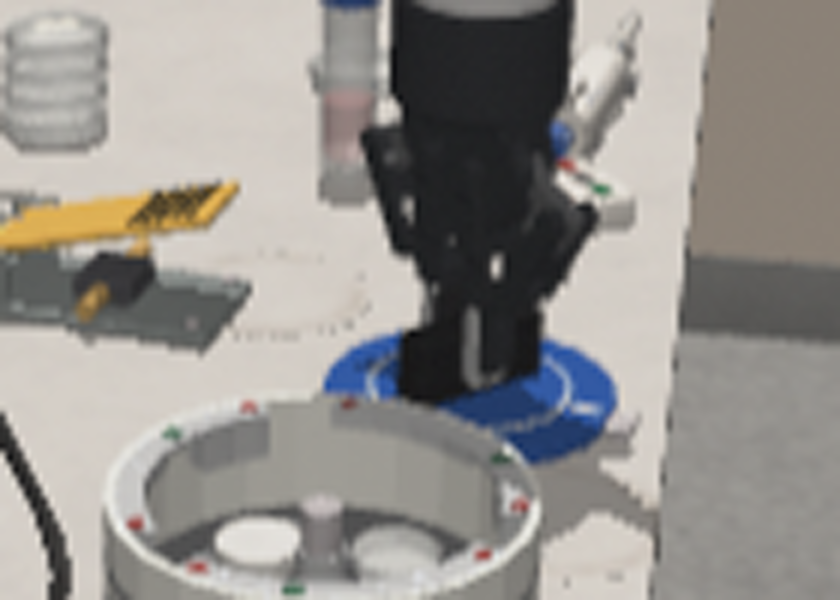

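View pics/w24.png

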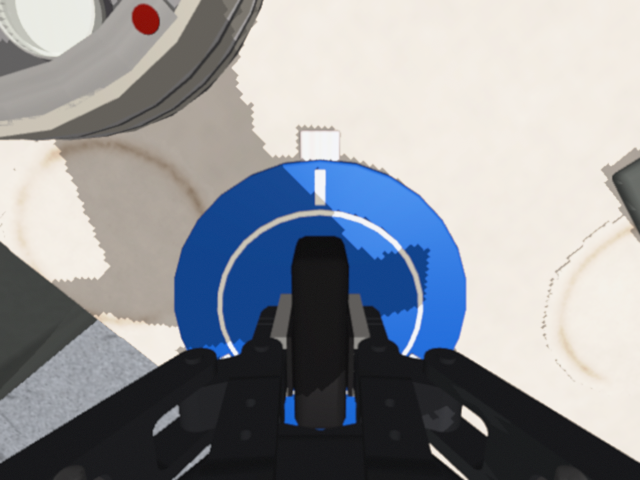

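The grip matches the earlier one: lug at (320,143), handle centred. Carrying the lid back above the pot.

```bash
python3 -m jog '[[0,0,15,0,10],[0,0,35,0,10],[0,5,60,0,10],[3,25,77,0,10],[10,60,80,0,10],[18,95,80,0,10],[26,130,80,0,10],[33,160,80,0,10],[36,179,77,0,10],[36,179,77,0,10]]' 100
python3 -m jog '[[0,0,-3,0,10],[0,0,-6,0,10],[0,0,-9,0,10],[0,0,-12,0,10],[0,0,-15,0,10],[0,0,-18,0,10],[0,0,-21,0,10],[0,0,-21,0,10],[0,0,-21,0,10],[0,0,-21,0,10]]' 100
python3 - <<'E'
from mw import *
c=cam("wrist","w25"); st(); potpose(c); lidpose(c,.072,(.467,-.045)); c=cam("side"); crop(c,354,252,60,45,6,"s25")
E
```

```text
time: 43.5
tool_pos: [0.4658, -0.0435, 0.1269]
tcp_rot: [-0.745, 1.745, -1.745]
wrist_force: [-0.3, -0.1, -2.6]
width: 0.216
time: 44.75
tool_pos: [0.4659, -0.0445, 0.1055]
tcp_rot: [-0.744, 1.747, -1.747]
wrist_force: [0.1, -0.8, -1.7]
width: 0.211
tcp [465.9 -44.5 105.4] yaw -43.9 F [-0.1 -0.1 -2. ] w mm 18.7 t 44.8
pot [ 0.4665 -0.045   0.0756] red mod120 [30.5 30.7 62.6 62.8] grn yaw [46.5 46.8]
lid disc [ 0.4662 -0.0453  0.064 ]
```

View pics/w25.png

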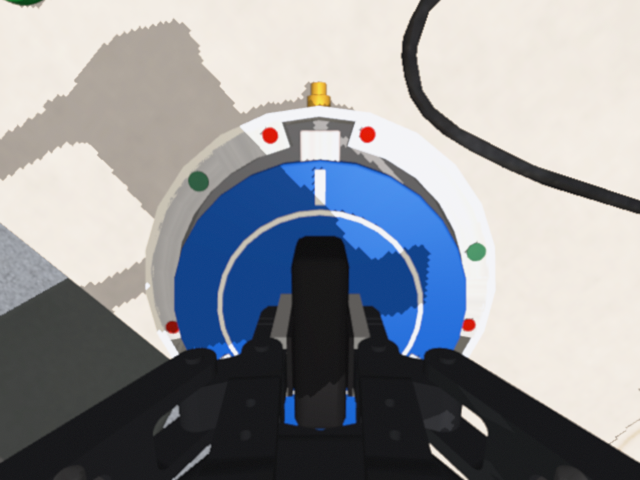

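View pics/s25.png

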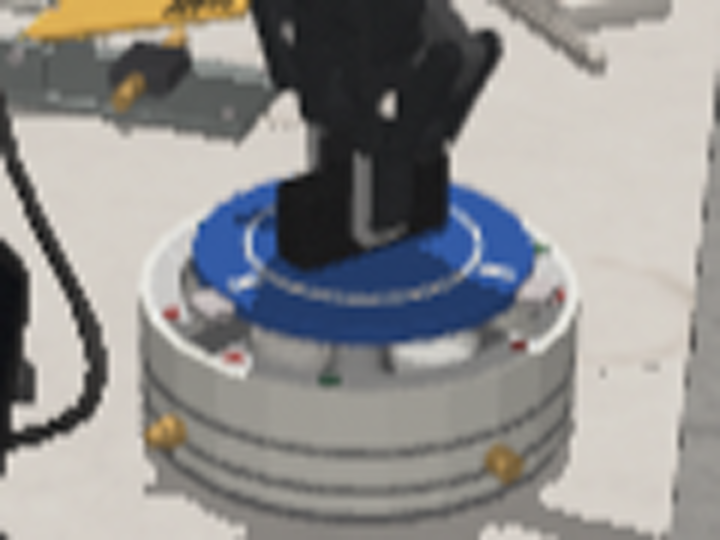

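Lid centre (0.4662,-0.0453) against pot (0.4665,-0.045), with lugs over the slots. Lowering through the slots in stages.

```bash
python3 -m jog '[[0,0,-2,0,10],[0,0,-4,0,10],[0,0,-6,0,10],[0,0,-8,0,10],[0,0,-10,0,10],[0,0,-12,0,10],[0,0,-14,0,10],[0,0,-14,0,10],[0,0,-14,0,10],[0,0,-14,0,10]]' 100
python3 - <<'E'
from mw import *
s=st(); print(s["torque"].round(2))
E
python3 -m jog '[[0,0,-2,0,10],[0,0,-4,0,10],[0,0,-6,0,10],[0,0,-8,0,10],[0,0,-10,0,10],[0,0,-12,0,10],[0,0,-12,0,10],[0,0,-12,0,10],[0,0,-12,0,10],[0,0,-12,0,10]]' 100
python3 - <<'E'
from mw import *
c=cam("wrist","w26"); s=st(); print(s["torque"].round(2)); c=cam("side"); crop(c,354,252,60,45,6,"s26")
E
```

```text
time: 46.1
tool_pos: [0.4658, -0.0445, 0.0915]
tcp_rot: [-0.744, 1.747, -1.747]
wrist_force: [-1.5, 0.6, 2.1]
width: 0.215
tcp [465.8 -44.5  91.5] yaw -43.9 F [-1.5  0.6  2.1] w mm 18.4 t 46.1
[ 0.07  0.28 -0.03]
time: 47.35
tool_pos: [0.4659, -0.0445, 0.0802]
tcp_rot: [-0.744, 1.747, -1.747]
wrist_force: [-4.2, 0.0, 11.4]
width: 0.216
tcp [466.  -44.6  80.2] yaw -43.9 F [-4.9  1.5 11.3] w mm 18.6 t 47.4
[ 0.13  0.9  -0.05]
```

View pics/w26.png

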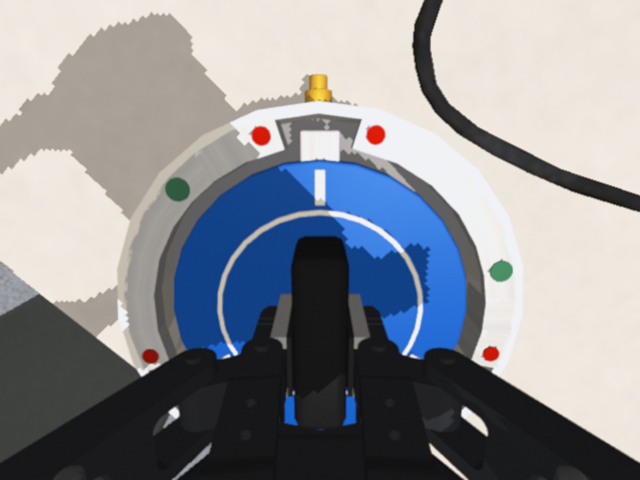

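View pics/s26.png

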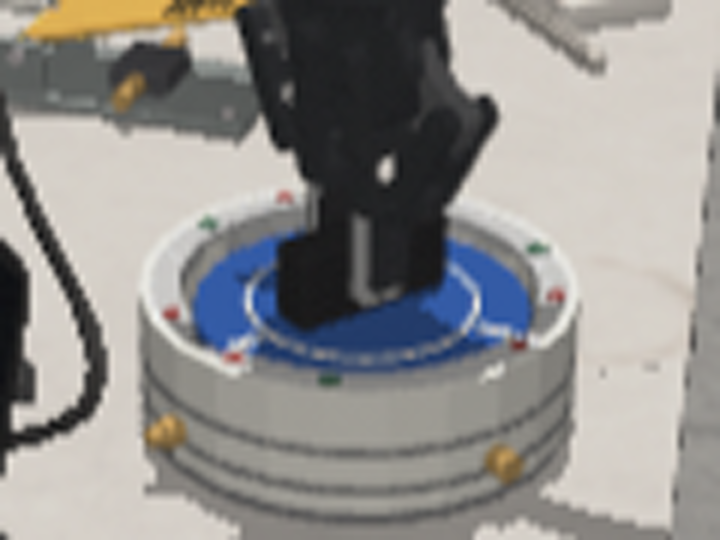

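Depth agrees with the spring force: about 13 N puts the underside near 38.5 mm. Turning clockwise.

```bash
python3 -m jog '[[0,0,0,-8,10],[0,0,0,-16,10],[0,0,0,-24,10],[0,0,0,-33,10],[0,0,0,-42,10],[0,0,0,-51,10],[0,0,0,-60,10],[0,0,0,-68,10],[0,0,0,-74,10],[0,0,0,-77,10]]' 100
python3 - <<'E'
from mw import *
c=cam("wrist","w27"); s=st(); print(s["torque"].round(2))
E
```

```text
time: 48.7
tool_pos: [0.4683, -0.0453, 0.0813]
tcp_rot: [-0.536, -1.919, 1.919]
wrist_force: [-3.8, 0.1, 10.5]
width: 0.215
tcp [468.1 -45.2  81.3] yaw -121.0 F [-1.5  0.1 12.6] w mm 18.6 t 48.75
[-0.07  0.36  0.46]
```

View pics/w27.png

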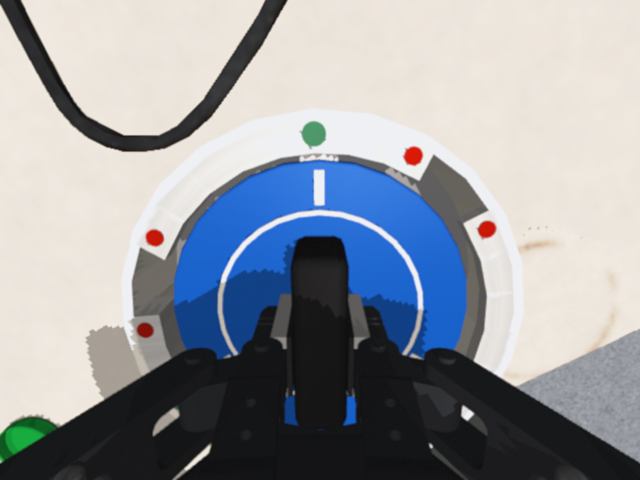

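The green dot (314,133) is next to the lid line (319,187), and a moment of 0.46 N m shows the stop. Easing back 1.5° and letting the lid rise.

```bash
python3 -m jog '[[0,0,0,1.5,10],[0,0,1,1.5,10],[0,0,2,1.5,10],[0,0,3,1.5,10],[0,0,4,1.5,10],[0,0,5,1.5,10],[0,0,6,1.5,10],[0,0,7,1.5,10],[0,0,7,1.5,10],[0,0,7,1.5,10]]' 100
python3 - <<'E'
from mw import *
c=cam("wrist","w28"); s=st(); print(s["torque"].round(2)); c=cam("side"); crop(c,354,252,60,45,6,"s28")
E
```

```text
time: 50.0
tool_pos: [0.4678, -0.0449, 0.0873]
tcp_rot: [-0.511, -1.936, 1.935]
wrist_force: [3.8, -1.3, 6.4]
width: 0.214
tcp [467.6 -44.9  87.3] yaw -119.4 F [ 3.5 -1.   5.3] w mm 18.3 t 50.05
[-0.28 -0.61  0.06]
```

View pics/s28.png

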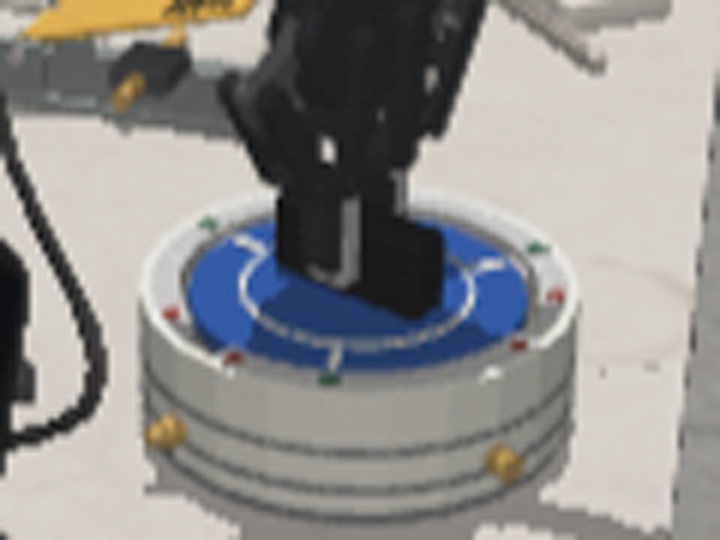

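```bash
python3 -m jog '[[0,0,0,0,20],[0,0,0,0,35],[0,0,0,0,50],[0,0,0,0,54],[0,0,5,0,54],[0,0,20,0,54],[0,0,50,0,54],[0,0,85,0,54],[0,0,120,0,54],[0,0,120,0,54]]' 40
python3 -m jog '[[0,0,10,0,54],[0,0,20,0,54],[0,0,30,0,54],[0,0,30,0,54],[0,0,30,0,54],[0,0,30,0,54],[0,0,30,0,54],[0,0,30,0,54],[0,0,30,0,54],[0,0,30,0,54]]' 40
python3 - <<'E'
from mw import *
c=cam("wrist","w29"); st(); pc=potpose(c); l,d,m=lidpose(c,.054,(.467,-.045))
k=max(cv2.findContours(d,cv2.RETR_EXTERNAL,cv2.CHAIN_APPROX_NONE)[0],key=cv2.contourArea); B=onz(c,cv2.boxPoints(cv2.minAreaRect(k)),.088)[:,:2]
print("handle",B.mean(0).round(4),[np.degrees(np.arctan2(*(B[(i+1)%4]-B[i])[::-1])).round(1) for i in range(4)])
c=cam("side"); crop(c,354,262,60,45,6,"s29")
E
```

```text
time: 51.35
tool_pos: [0.4685, -0.0449, 0.2112]
tcp_rot: [-0.516, -1.938, 1.936]
wrist_force: [-0.6, 0.2, 0.2]
width: 0.633
time: 52.6
tool_pos: [0.4657, -0.0445, 0.2363]
tcp_rot: [-0.507, -1.934, 1.934]
wrist_force: [0.1, -0.1, -0.2]
width: 0.633
tcp [465.7 -44.5 236.3] yaw -119.4 F [ 1.1  0.2 -0.3] w mm 53.9 t 52.65
pot [ 0.4667 -0.0444  0.0753] red mod120 [30.6 30.7 30.7 62.6 62.6 62.6] grn yaw [46.6 46.6 46.7]
lid disc [ 0.467  -0.0437  0.0646]
handle [ 0.4694 -0.0446] [np.float64(-119.3), np.float64(151.2), np.float64(60.7), np.float64(-29.9)]
```

View pics/w29.png

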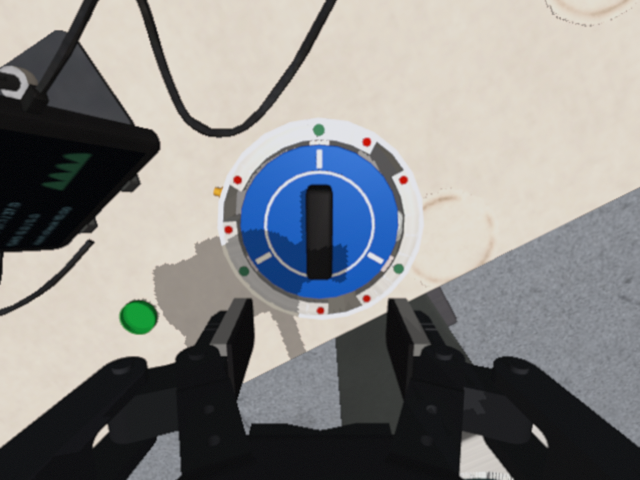

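View pics/s29.png

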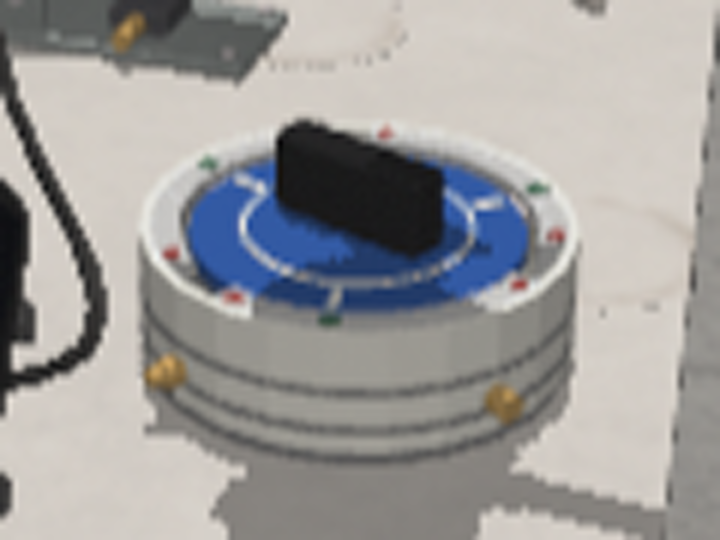

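The lid is seated: handle at -29.4°, which is 76° clockwise of the slot, disc centred and level in the side crop. Next, hovering near the pedal with the gripper shut.

```bash
python3 -m jog '[[10,-30,0,0,30],[22,-60,0,0,10],[34,-90,0,0,0],[46,-120,0,0,0],[58,-150,0,0,0],[70,-180,0,0,0],[82,-210,0,0,0],[90,-240,-10,0,0],[95,-265,-20,0,0],[95,-275,-20,0,0]]' 40
python3 - <<'E'
from mw import *
c=cam("wrist","w30"); st(); c=cam("top"); crop(c,415,235,40,35,8,"t30"); c=cam("side"); crop(c,320,215,80,50,5,"s30")
E
```

```text
time: 53.95
tool_pos: [0.56, -0.3204, 0.2145]
tcp_rot: [-0.504, -1.933, 1.931]
wrist_force: [0.3, 0.3, -0.2]
width: -0.002
tcp [ 560.1 -321.1  215.3] yaw -119.4 F [ 0.3 -1.4  0.7] w mm 0.2 t 54.0
```

View pics/w30.png

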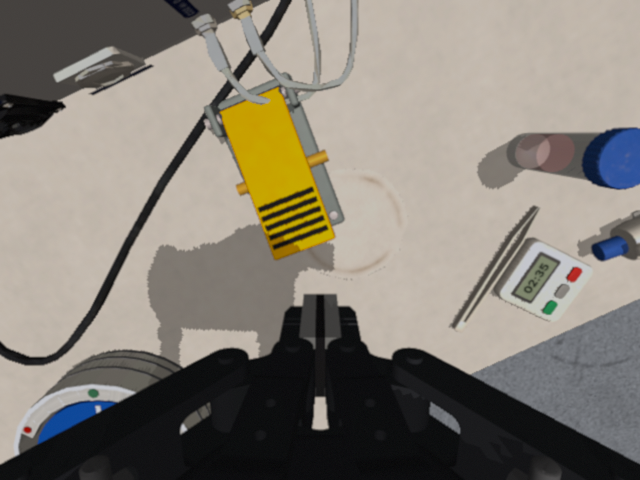

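View pics/s30.png

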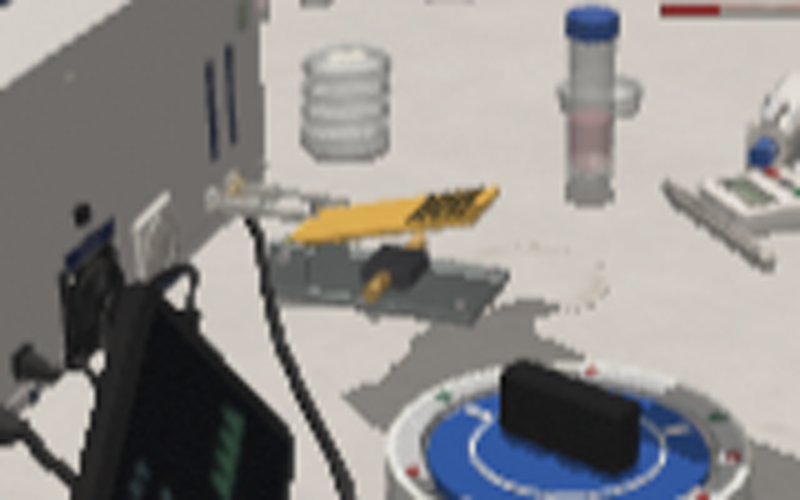

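The pedal's ribs are centred near (293,218) in the wrist view. Measuring the press point.

```bash
python3 - <<'E'
from mw import *
c=cam("wrist"); st(); hsv=cv2.cvtColor(c["bgr"],cv2.COLOR_BGR2HSV).astype(int)
y=((hsv[...,0]>18)&(hsv[...,0]<32)&(hsv[...,1]>150)&(hsv[...,2]>120)).astype(np.uint8); y[:, :200]=0; y[:,400:]=0; y[280:]=0
y=cv2.morphologyEx(y,cv2.MORPH_CLOSE,np.ones((9,9),np.uint8)); y=cv2.morphologyEx(y,cv2.MORPH_OPEN,np.ones((25,25),np.uint8))
k=max(cv2.findContours(y,cv2.RETR_EXTERNAL,cv2.CHAIN_APPROX_NONE)[0],key=cv2.contourArea); bx=cv2.boxPoints(cv2.minAreaRect(k)); print(bx.round(0).tolist())
m=np.zeros_like(y); cv2.drawContours(m,[k],-1,1,-1)
d=(hsv[...,2]<90)&(m>0); b=blobs(d,20); print([(x[0].tolist(),x[1]) for x in b])
v,u=np.nonzero(d&(np.arange(480)[:,None]>180)); p=((u.min()+u.max())/2,(v.min()+v.max())/2); q=(u.mean(),v.mean()); print(p,q,onz(c,[p,q],.058).round(4))
ce=np.array([x[0] for x in b]).mean(0); print(ce)
print("corners z.064/.058",onz(c,bx,.06).round(4).tolist())
c=cam("top"); print("top",onz(c,[(410,235.6)],.058).round(4))
E
```

```text
tcp [ 560.6 -319.   216.6] yaw -119.4 F [-0.2  1.   0.1] w mm -0.4 t 54.15
[[222.0, 108.0], [296.0, 89.0], [335.0, 242.0], [262.0, 261.0]]
[([287.21, 199.23], np.int32(242)), ([290.91, 208.55], np.int32(234)), ([294.16, 218.03], np.int32(232)), ([297.1, 227.65], np.int32(237)), ([300.6, 237.03], np.int32(238))]
(np.float64(294.5), np.float64(218.0)) (np.float64(293.9788672865596), np.float64(218.0574809805579)) [[ 0.581  -0.3082  0.058 ]
 [ 0.5811 -0.3078  0.058 ]]
[293.996 218.098]
corners z.064/.058 [[0.6719, -0.3043, 0.06], [0.6576, -0.3545, 0.06], [0.5501, -0.3263, 0.06], [0.5646, -0.2693, 0.06]]
top [[ 0.5797 -0.3112  0.058 ]]
```

```bash
python3 -m jog '[[10,5,0,0,0],[20,11,-20,0,0],[20,11,-50,0,0],[20,11,-80,0,0],[20,11,-105,0,0],[20,11,-118,0,0],[20,11,-122,0,0],[20,11,-124,0,0],[20,11,-124,0,0],[20,11,-124,0,0]]' 40
python3 - <<'E'
from mw import *
c=cam("wrist","w31"); st(); c=cam("side"); crop(c,320,215,80,50,5,"s31")
E
```

```text
time: 55.45
tool_pos: [0.5813, -0.3089, 0.0934]
tcp_rot: [-0.508, -1.934, 1.935]
wrist_force: [0.6, -0.4, 0.4]
width: -0.001
tcp [ 581.2 -308.9   93.3] yaw -119.4 F [-0.4  0.1  0.2] w mm -0.2 t 55.5
```

View pics/s31.png

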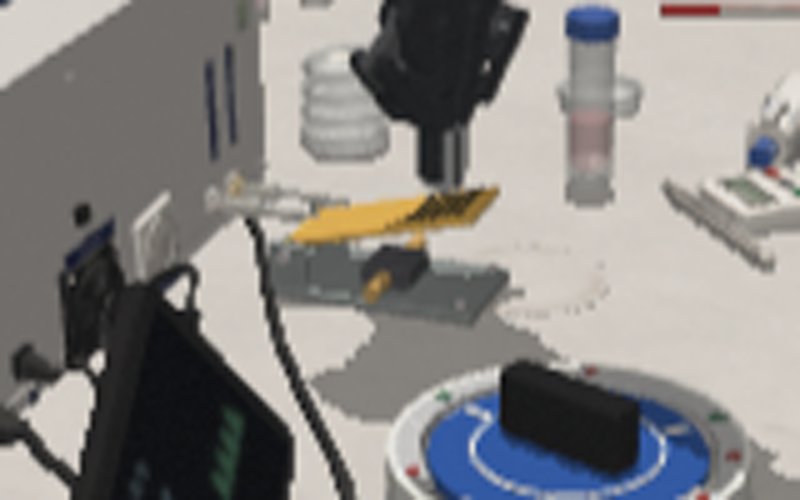

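View pics/w31.png

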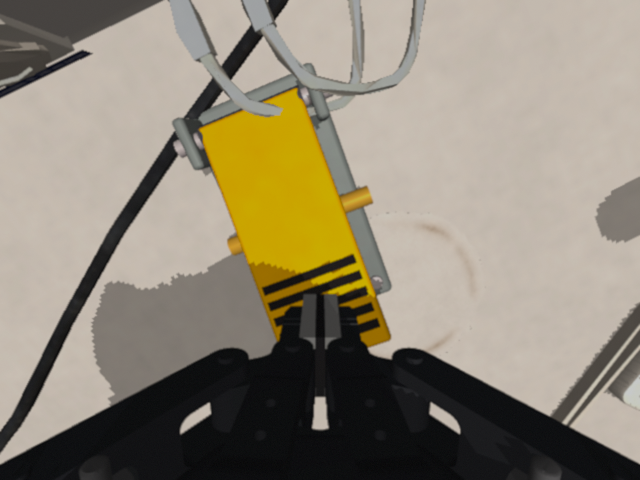

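The tip stands over the ribs (320,300). Pressing down.

```bash
python3 -m jog '[[0,0,-5,0,0],[0,0,-10,0,0],[0,0,-15,0,0],[0,0,-20,0,0],[0,0,-25,0,0],[0,0,-29,0,0],[0,0,-32,0,0],[0,0,-34,0,0],[0,0,-34,0,0],[0,0,-34,0,0]]' 40
python3 - <<'E'
from mw import *
st(); c=cam("side"); crop(c,320,215,80,50,5,"s32")
E
```

```text
time: 56.8
tool_pos: [0.5796, -0.3085, 0.059]
tcp_rot: [-0.504, -1.933, 1.933]
wrist_force: [-6.8, 0.6, 10.0]
width: -0.002
tcp [ 579.6 -308.5   59. ] yaw -119.3 F [-6.8  0.6 10. ] w mm -0.1 t 56.8
```

View pics/s32.png

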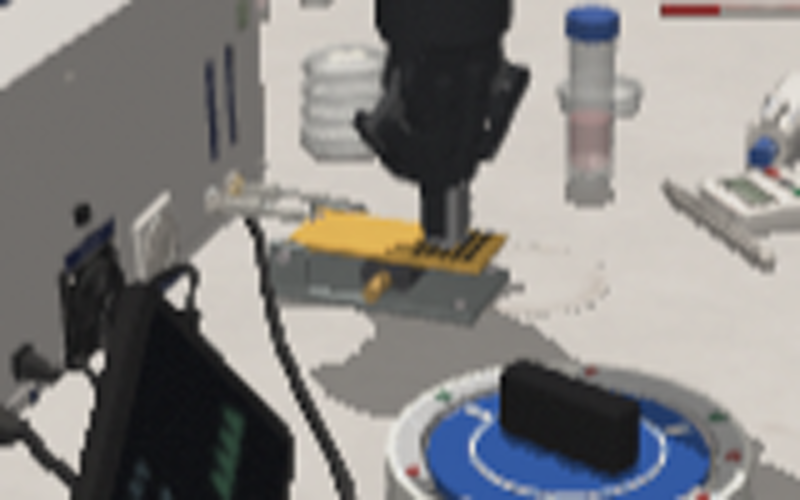

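The treadle looks level and the force is 10 N. Pressing 3 mm more to confirm the stop, then holding.

```bash
python3 -m jog '[[0,0,-1,0,0],[0,0,-2,0,0],[0,0,-3,0,0],[0,0,-3,0,0],[0,0,-3,0,0],[0,0,-3,0,0],[0,0,-3,0,0],[0,0,-3,0,0],[0,0,-3,0,0],[0,0,-3,0,0]]' 40
python3 -m jog '[[0,0,0,0,0],[0,0,0,0,0],[0,0,0,0,0],[0,0,0,0,0],[0,0,0,0,0],[0,0,0,0,0],[0,0,0,0,0],[0,0,0,0,0],[0,0,0,0,0],[0,0,0,0,0]]' 40
python3 -m jog '[[0,0,0,0,0],[0,0,0,0,0],[0,0,0,0,0],[0,0,0,0,0],[0,0,0,0,0],[0,0,0,0,0],[0,0,0,0,0],[0,0,0,0,0],[0,0,0,0,0],[0,0,0,0,0]]' 40
python3 - <<'E'
from mw import *
st(); c=cam("side"); crop(c,320,215,80,50,5,"s33")
E
```

```text
time: 58.1
tool_pos: [0.5796, -0.3086, 0.0585]
tcp_rot: [-0.503, -1.933, 1.933]
wrist_force: [-11.4, 4.4, 23.7]
width: 0.002
time: 59.35
tool_pos: [0.5797, -0.3086, 0.0585]
tcp_rot: [-0.504, -1.933, 1.933]
wrist_force: [-11.8, 4.1, 23.3]
width: 0.003
time: 60.6
tool_pos: [0.5796, -0.3086, 0.0585]
tcp_rot: [-0.503, -1.933, 1.933]
wrist_force: [-11.5, 3.4, 23.2]
width: -0.001
tcp [ 579.6 -308.6   58.5] yaw -119.3 F [-11.5   3.4  23.2] w mm -0.1 t 60.6
```

View pics/s33.png

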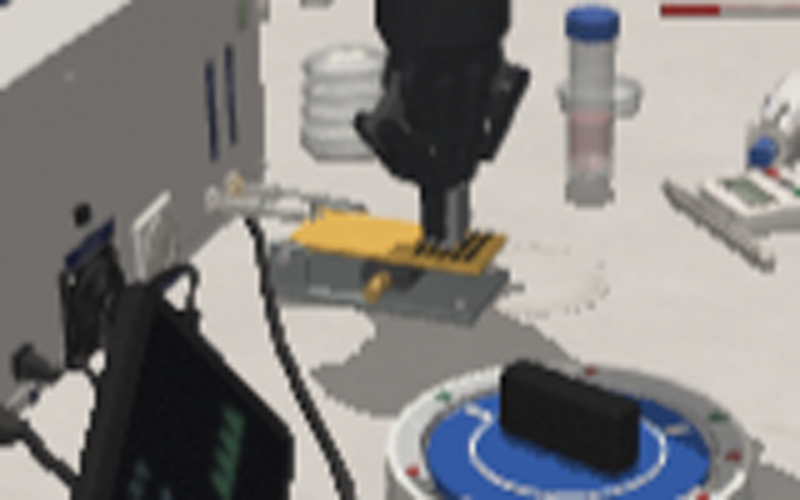

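The force rose steeply to 23 N with no further travel, so the pedal is at its stop, held for over 3.5 s. Lifting off slowly, then checking.

```bash
python3 -m jog '[[0,0,3,0,0],[0,0,8,0,0],[0,0,13,0,0],[0,0,18,0,0],[0,0,24,0,0],[0,0,32,0,0],[0,0,45,0,0],[0,0,75,0,0],[0,0,115,0,0],[0,0,160,0,0]]' 40
python3 -m jog '[[-12,25,5,0,0],[-24,55,5,0,0],[-36,85,5,0,0],[-48,115,5,0,0],[-60,145,5,0,0],[-72,175,5,0,0],[-84,205,5,0,0],[-96,235,5,0,0],[-114,262,5,0,0],[-114,262,5,0,0]]' 40
python3 -m jog '[[0,0,0,0,0],[0,0,0,0,0],[0,0,0,0,0],[0,0,0,0,0],[0,0,0,0,0],[0,0,0,0,0],[0,0,0,0,0],[0,0,0,0,0],[0,0,0,0,0],[0,0,0,0,0]]' 40
python3 - <<'E'
from mw import *
c=cam("wrist","w34"); st(); pc=potpose(c); l,d,m=lidpose(c,.054,(.467,-.045))
k=max(cv2.findContours(d,cv2.RETR_EXTERNAL,cv2.CHAIN_APPROX_NONE)[0],key=cv2.contourArea); B=onz(c,cv2.boxPoints(cv2.minAreaRect(k)),.088)[:,:2]
print("handle",B.mean(0).round(4),[np.degrees(np.arctan2(*(B[(i+1)%4]-B[i])[::-1])).round(1) for i in range(4)])
c=cam("side"); crop(c,340,235,80,60,5,"s34"); c=cam("top","t34")
E
```

```text
time: 61.9
tool_pos: [0.5794, -0.308, 0.2154]
tcp_rot: [-0.503, -1.933, 1.932]
wrist_force: [0.2, 0.3, 0.3]
width: -0.001
time: 63.15
tool_pos: [0.4649, -0.0451, 0.2199]
tcp_rot: [-0.502, -1.934, 1.935]
wrist_force: [-0.6, 0.4, -0.6]
width: -0.0
time: 64.4
tool_pos: [0.4667, -0.0465, 0.2203]
tcp_rot: [-0.506, -1.934, 1.934]
wrist_force: [1.0, -0.4, 0.8]
width: -0.002
tcp [466.7 -46.5 220.3] yaw -119.4 F [-0.8  0.1  1.1] w mm -0.5 t 64.45
pot [ 0.4667 -0.0444  0.0753] red mod120 [30.6 30.7 62.6 62.7 62.7] grn yaw [46.7 46.7 46.7]
lid disc [ 0.4669 -0.0437  0.0646]
handle [ 0.4696 -0.0446] [np.float64(-119.3), np.float64(151.1), np.float64(60.7), np.float64(-30.0)]
```

View pics/s34.png

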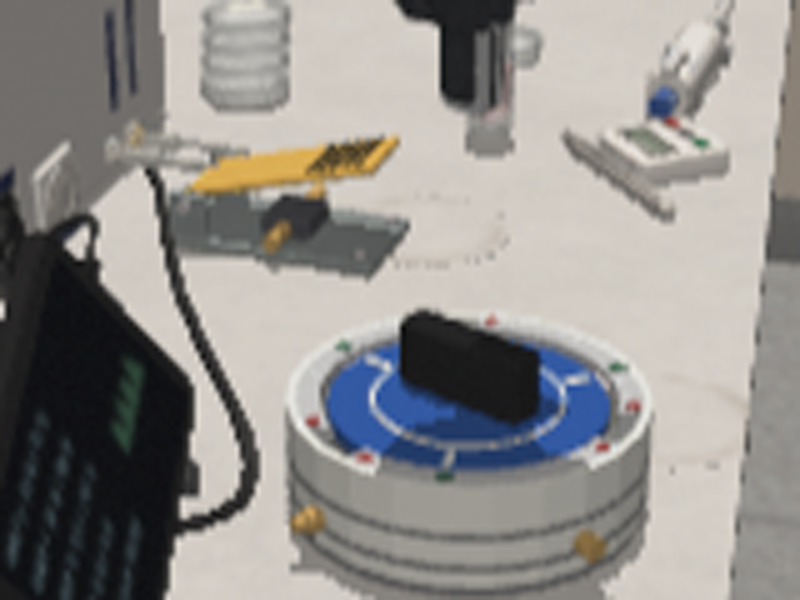

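View pics/t34.png

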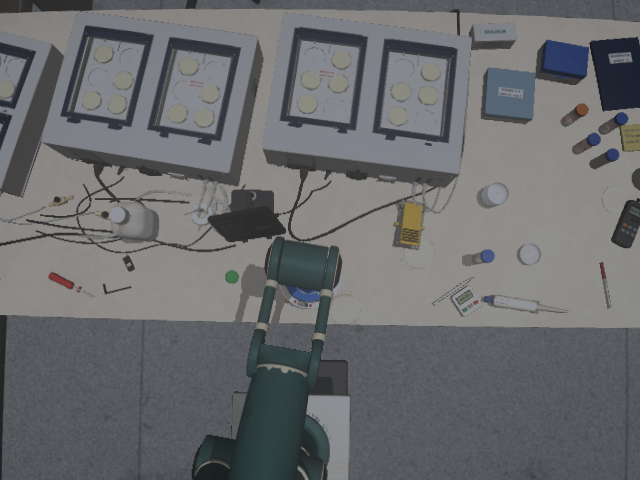

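View pics/w34.png

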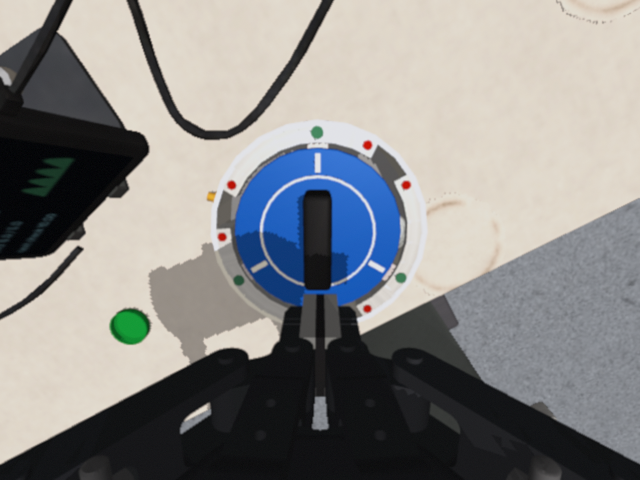

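The lid is seated and unchanged, the pedal is raised again, and the timer (465,302), tube (480,257) and roll (529,254) are where they started. Handing in.

```bash
python3 -c "
from workcell import bot
print(bot.finish_job())"
```

```text
the job is handed in; nothing more can be done
None
```

The job is done and handed in at about 64 s of robot time. No verdict came back, so what follows is from my own checks.

**What I did:** I unlocked the lid and laid it on the bench about 0.18 m from the pot. All three white dishes went onto the pot's 180°, 270° and 90° spots; I found no fourth dish, and left the green one alone. I put the lid back through the slots and turned it clockwise until the stop showed as a 0.46 N m moment. After backing off 1.5° I let it rise and released it. I then pressed the pedal to its stop (23 N, no further travel), held it for more than 2.5 s and let it up.

**Last checks:**
- **Lid:** it sits 76° clockwise of the slot, centred within about 1 mm, and looks level. Tool height and spring force put its underside near 46 mm; I did not measure that height directly.
- **Dishes:** all three looked flat on their spots before the lid went on, and can't be seen under it now. A numeric check measured one, 38 mm from the pot's axis. It merged the other two with the pot wall, so those I judged by eye.
- **Pedal and surroundings:** the pedal is back up. The timer, tube and label roll look unmoved in the top view, and the gripper is about 10 cm above the lid, touching nothing.

**Disagreement:** the top and wrist cameras differed by about 3 mm in y. I used the wrist camera, because it matched where the jaws closed on the handle.

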